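# Make up a seasoning kit and a breakfast kit in two trays

## Robot

A 7-joint arm with a two-finger parallel gripper is mounted at the origin on a cart in front of the work surface, level with it; the furniture and walls round the work are solid. World frame = base frame: x ahead of the robot, y to its left, z up, the work surface at z = 0. Lengths are in m, angles in rad, forces in N, time in s.
With the tool pointing down it reaches from about 0.4 to 0.75 m from the base axis. Payload 19.5 kg.
Tool frame: the origin (TCP) lies midway between the tips of the shut fingers; the grasp point (between the pads) lies 19 mm behind it; z points along the fingers, y is the line along which they close (so a half turn about z gives the same grasp; the last joint's range is limited). The gripper opens to 85 mm and grips with 20 to 120 N. Pads are 22 mm wide; open, the fingers measure 114 mm over their backs; the gripper's body (76 mm by 85 mm) begins 54 mm behind the grasp point. The pads swing forward as they close: fully open they stand 13 mm farther back than shut.
Start: joints at [-1.238, 0.707, -0.028, 1.485, 0.022, 0.951, -0.075], TCP at [0.21, 0.535, 0.202] pointing down, gripper open.
Joint ranges: [-2.71, 2.71], [-0.32, 2.16], [-1.57, 1.52], [0, 2.45], [-1.46, 4.6], [0, 2.02], [-2.83, 2.83]. Speed limits (rad/s): [1.89, 1.89, 2.57, 2.57, 3.01, 3.01, 3.01].

## Interface

Orientations are given as a unit quaternion [w, x, y, z].
In Python, from rig import robot gives the robot as it stands.
- The arm moves only by the shell command python3 -m inch 'ROWS' [FORCE]. ROWS is JSON, one flat list of numbers, 7 for each row, row after row: the turn, a rotation vector about the tool's x, y, z in rad, then the shift along the tool's x, y, z in m, then the gripper's target within -1 to 1 (fully open at 1, half-way at 0, shut at -1). A call has 1 to 20 rows; each row shifts and turns the commanded pose from where the row before left it, along the tool's axes as they then stand; what a row does not reach is not made up. A row lasts 1/12 s, in which the tool goes at most 41.7 mm and 7.16 degrees, less where a joint would pass 70% of its speed; a pose out of reach is approached as far as the arm can. A call is refused whole if a number of a shift passes 0.0417 or a number of a turn 0.125, either way. A call with a gripper value outside its range is refused whole. The fingers move at their own pace and stop on an object; FORCE is the grip in N (left out, the last holds). Time passes only in rows, so rows that do not move let the fingers close. It gives the time, the measured TCP pose, the force, the opening and the grip force at its end, in the units of the state.
- robot.state(): the state, without advancing time (a new reading comes with each control period).
- robot.snapshot(name): name is "side" or "top" or "wrist"; returns a dict with "color" (480x640x3 uint8, red, green, blue), "camera_matrix" (3x3 intrinsics, pixels), "D" ([k1, k2, p1, p2, k3] as OpenCV has them; the pictures are not rectified), "xyz" and "orientation" of the camera in the world. Camera axes: x right, y down, z forward; pixel columns grow to the right and rows downward; lengths in m; the calibration is good to about 2 mm. A picture is of the moment at which its call begins. There is no depth.
- robot.close_job(): hands the job in; it is judged then, once.
The state is a dict: "clock": time; "qpos": joint angles; "qvel": joint speeds; "effort": joint torques, N m; "eef_pos": TCP position; "orientation": TCP orientation; "contact_force": force on the tool from outside, world axes, zero at the start; "ft_torque": the same for the moment, N m; "width": opening from 0.0 (shut) to 1.0 (fully open); "finger_force": force on a finger pad.
Only numpy, scipy, OpenCV 4.12 (cv2) and the standard library are available. Lean on these libraries where they do the work, as an engineer would, in place of code of your own. Each camera call takes 0.05 s, during which the arm holds its last target. There are 200 camera calls.

## Task

Make up two kits in the two low wooden trays. Seasoning kit: stand the two slim spice jars in the tray that has no divider and, once both are in, push the wooden filler block, narrow foot down, all the way to the floor in the gap that is left, so that the row is packed tight. Breakfast kit: stand the amber honey jar and the squat jam jar in the tray with the two bays, one in each bay, either way round. Everything ends upright on its tray's floor and let go; leave the storage jar and the small green cup where they stand.

Things in the scene. Friction and masses are not known exactly. Their poses are not given: they have to be found in the camera images.
- row_tray: the undivided tray of brown wood, open on top, fixed: inside 66 mm (its x) by 134 mm (its y, the long way); side walls 30 mm high, end walls 52 mm, their top 17 mm leaning outward by 8 mm to guide the jars in; walls and floor 5 mm thick. Origin: centre of its underside, z up; inner floor at z = 5 mm. Jars and block fill its length but for about 6 mm, in any sequence along y.
- bay_tray: the tray of brown wood with one divider, open on top, fixed to the worktop: two square bays of 84 x 84 mm, their centres 44.5 mm either side of the origin along its y (the long way); outside 94 x 183 mm, 30 mm high; walls, divider and floor 5 mm thick. Origin: centre of its underside, z up; the inner floor is at z = 5 mm.
- block_mid (a point): centre of the filler block of pale wood, standing on its narrow foot: 44 mm (its x) by 36 mm (its y), 110 mm tall; the lowest 25 mm taper in y to 20 mm at the foot, which pushes the jars apart as it goes down. Grip it across its x; it goes into the tray with its y along the tray's y. This point is half-way up (55 mm above its underside); z up. About 0.1 kg.
- spice_tall_mid (a point): centre of the taller slim spice jar (red cap), round, 45 mm across, 106 mm tall, standing; this point is half-way up (53 mm above its underside), z up. About 0.1 kg.
- spice_short_mid (a point): centre of the slightly shorter slim spice jar (white cap), round, 47 mm across, 98 mm tall, standing; this point is half-way up (49 mm above its underside), z up. About 0.1 kg.
- honey_mid (a point): centre of the stout amber honey jar with a brass-coloured lid and a blank paper label, round, 56 mm across, 90 mm tall, standing; this point is half-way up (45 mm above its underside), z up. About 0.2 kg.
- jam_mid (a point): centre of the squat jam jar with a white lid, round, 66 to 68 mm across, 84 mm tall, standing; this point is half-way up (42 mm above its underside), z up. About 0.25 kg.
- storage_jar_mid (a point): centre of the clear storage jar with a grey lid, 71 mm across, 102 mm tall; belongs to no kit, to be left standing; this point is half-way up.
- green_cup_mid (a point): centre of the small green open cup, 60 mm across, 34 mm high; belongs to no kit, to be left standing; this point is half-way up.

How it is judged:
By the outcome, as a careful person would: the job done as asked, in the order asked, and still so for the second after the job is handed in, with the robot touching nothing.
It also fails if it takes over 115 s, if anything falls off the work surface, if the arm or the gripper's body presses on something with over 40 N, if the wrist force passes 120 N, or if a joint passes its speed limit or range.

## Working session

There is one attempt and no reset: what is moved stays moved. The work goes in short steps, Python scripts to look and compute and a shell command to move; the robot and the scene stay as the last step left them, time stands still between calls to the robot, and variables do not carry over. Pictures are saved under pics/ and viewed, at most 18 in all, crops included, and the job is handed in when it is done.

```bash
ls; mkdir -p pics
python3 - <<'E'
from rig import robot
import cv2,json
import numpy as np
s=robot.state(); print(s)
for n in ["side","top","wrist"]:
    d=robot.snapshot(n); cv2.imwrite(f"pics/{n}0.png",d["color"][:,:,::-1])
    np.savez(f"pics/{n}0.npz",**{k:np.array(v) for k,v in d.items()})
    print(n,{k:np.round(v,4).tolist() for k,v in d.items() if k!="color"})
E
```

```text
pics
{'clock': 0.0, 'qpos': array([-1.23770242,  0.70710457, -0.0276283 ,  1.48499519,  0.02196013,
        0.95090598, -0.07549751]), 'qvel': array([-0.00115508,  0.00031337,  0.00135227, -0.00085832, -0.00031525,
       -0.00045692, -0.00033487]), 'effort': array([-2.57375586e-04, -8.83199072e+01,  1.23449184e+00, -2.36169791e+01,
        1.68350508e-02,  6.51126276e-03,  1.82740121e-05]), 'eef_pos': array([0.21037354, 0.53481221, 0.20202736]), 'orientation': array([-1.05358815e-04,  1.86307950e-01,  9.82491241e-01, -5.46322440e-04]), 'contact_force': array([-0.54119237,  0.87061156,  0.93085857]), 'ft_torque': array([-0.0055964 ,  0.01508944,  0.01216759]), 'finger_force': 0.0, 'width': 1.0029861404653677}
side {'camera_matrix': [[522.3769, 0.0, 319.1907], [0.0, 522.3769, 238.3864], [0.0, 0.0, 1.0]], 'D': [-0.1571, 0.0, 0.0, 0.0, 0.0], 'xyz': [0.1228, -1.1988, 0.5468], 'orientation': [-0.5585, 0.8094, -0.1512, 0.0998]}
top {'camera_matrix': [[451.1068, 0.0, 319.4031], [0.0, 451.1068, 240.9429], [0.0, 0.0, 1.0]], 'D': [-0.1093, 0.0, 0.0, 0.0, 0.0], 'xyz': [0.5195, -0.0214, 0.9411], 'orientation': [0.0051, -0.7023, 0.7115, -0.0228]}
wrist {'camera_matrix': [[429.0687, 0.0, 320.2621], [0.0, 429.0687, 238.3287], [0.0, 0.0, 1.0]], 'D': [-0.0756, 0.0, 0.0, 0.0, 0.0], 'xyz': [0.1444, 0.5613, 0.3747], 'orientation': [0.1202, 0.8175, 0.5574, 0.0809]}
```

View pics/top0.png

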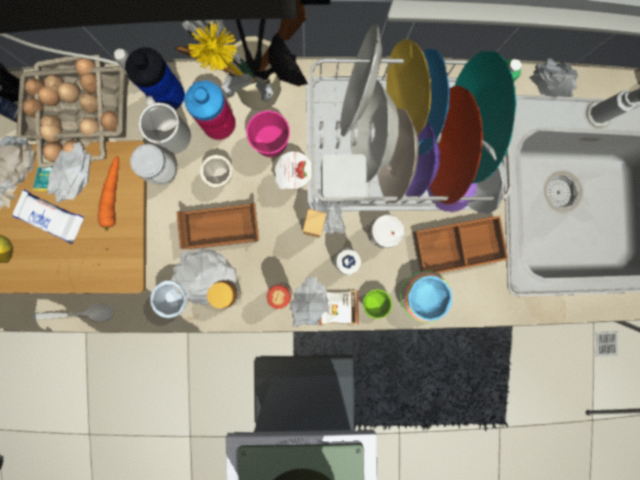

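View pics/side0.png

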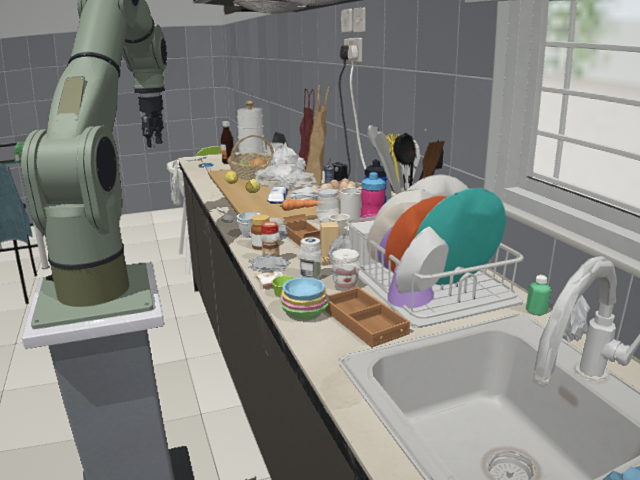

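The top view (robot at the bottom, x up, y left) shows the row tray at about (217,226), the bay tray at (461,244), the block at (315,222) and the jam lid at (388,231). The white-cap spice jar is at (347,261), the red cap at (279,296), honey at (221,294) and the green cup at (376,303). I'll zoom in.

Run:
```python
import cv2
t=cv2.imread("pics/top0.png");s=cv2.imread("pics/side0.png")
cv2.imwrite("pics/topc.png",cv2.resize(t[180:330,140:340],None,fx=4,fy=4,interpolation=cv2.INTER_CUBIC))
cv2.imwrite("pics/topd.png",cv2.resize(t[180:330,320:520],None,fx=4,fy=4,interpolation=cv2.INTER_CUBIC))
cv2.imwrite("pics/sidec.png",cv2.resize(s[200:350,225:425],None,fx=4,fy=4,interpolation=cv2.INTER_CUBIC))
```

```text
(no output)
```

View pics/topc.png

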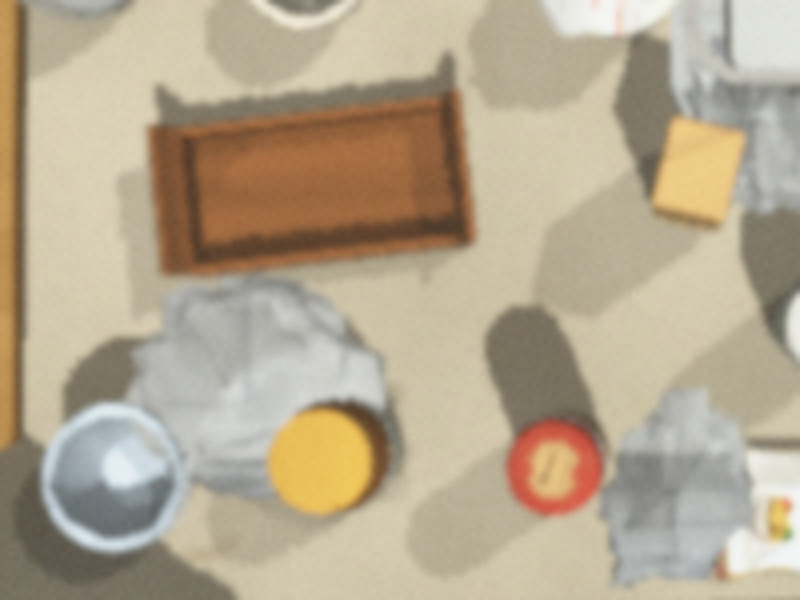

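View pics/topd.png

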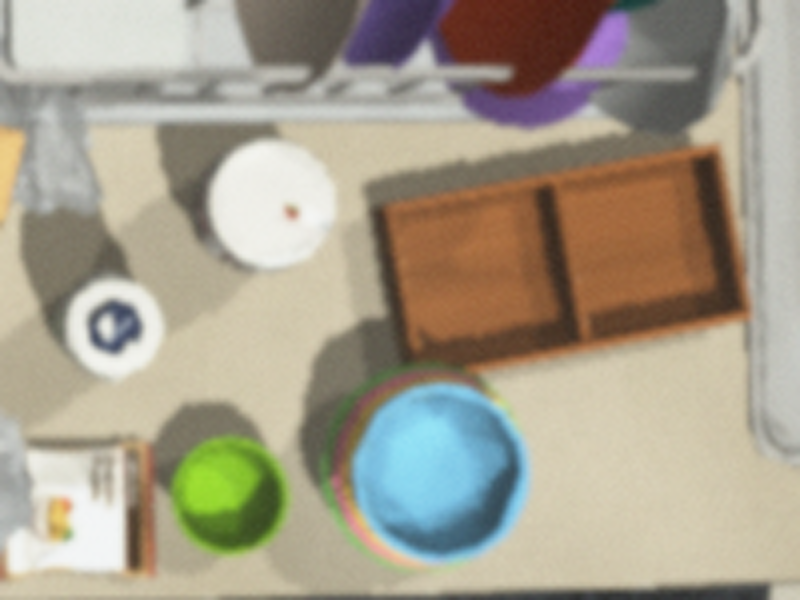

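View pics/sidec.png

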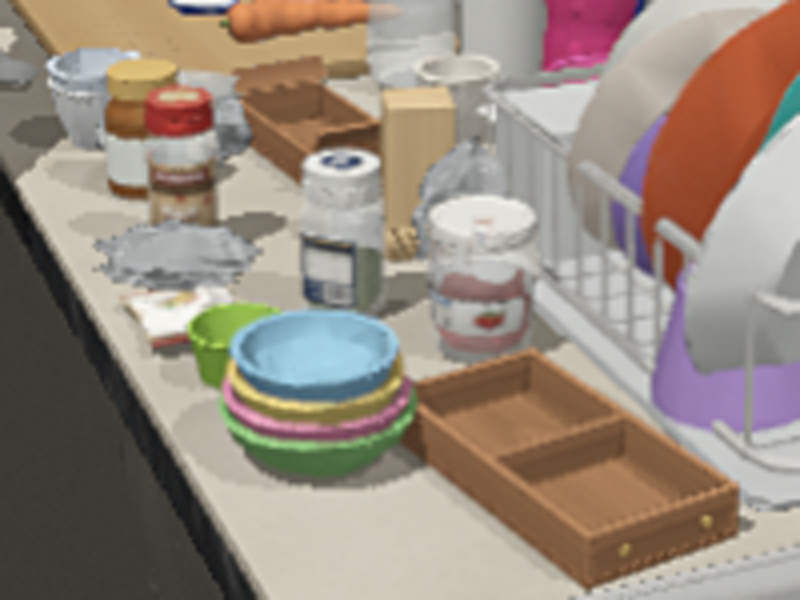

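The top crops show red-cap, white-cap, honey and jam lids, the block's top, both tray outlines, and a storage jar or glass at left (168,300). The side crop shows the same lids. Next I'll triangulate: mask centres in the top view, rim-ellipse centres in the side view.

```bash
cat > h.py <<'E'
import numpy as np,cv2
from scipy.spatial.transform import Rotation as R
def load(n): return dict(np.load(f"pics/{n}.npz"))
def snap(n,name):
    from rig import robot
    d=robot.snapshot(n); cv2.imwrite(f"pics/{name}.png",d["color"][:,:,::-1]); np.savez(f"pics/{name}.npz",**{k:np.array(v) for k,v in d.items()}); return load(name)
def rot(q): return R.from_quat(np.r_[q[1:],q[0]])
def ray(d,uv):
    p=cv2.undistortPoints(np.array([[uv]],float),d["camera_matrix"],d["D"])[0,0]
    return d["xyz"],rot(d["orientation"]).apply([p[0],p[1],1.])
def plane(d,uv,z):
    o,v=ray(d,uv); return o+v*(z-o[2])/v[2]
def tri(d1,u1,d2,u2):
    o1,v1=ray(d1,u1);o2,v2=ray(d2,u2)
    s=np.linalg.lstsq(np.c_[v1,-v2],o2-o1,rcond=None)[0]
    a,b=o1+v1*s[0],o2+v2*s[1]; return (a+b)/2,np.linalg.norm(a-b)
def proj(d,P):
    r=rot(d["orientation"]).inv(); rv=r.as_rotvec(); return cv2.projectPoints(np.array([P],float),rv,-r.apply(d["xyz"]),d["camera_matrix"],d["D"])[0][0,0]
E
python3 - <<'E'
from h import *
t=load("top0");s=load("side0")
hsv=cv2.cvtColor(t["color"],cv2.COLOR_RGB2HSV)
def blob(lo,hi,c,r):
    m=cv2.inRange(hsv,lo,hi); w=np.zeros_like(m); cv2.circle(w,c,r,255,-1); m&=w
    cs=max(cv2.findContours(m,0,2)[0],key=cv2.contourArea)
    return cv2.fitEllipse(cs),cv2.minAreaRect(cs)
side={"tall":(270,224.3),"short":(310.5,240.5),"honey":(260.5,217.5),"jam":(345.5,253),"block":(329.5,224.3)}
B={"tall":((0,120,80),(8,255,255),(279,296),14),"short":((0,0,175),(180,45,255),(348,262),15),"honey":((18,150,150),(30,255,255),(221,295),17),"jam":((0,0,185),(180,45,255),(388,231),20),"block":((12,80,190),(25,200,255),(315,223),15)}
for k,b in B.items():
    e,r=blob(*b); P,g=tri(t,e[0],s,side[k]); print(k,np.round(e[0],1),np.round(e[1],1),np.round(r,1).tolist() if 0 else (np.round(r[0],1),np.round(r[1],1),round(r[2],1)),np.round(P,4),round(g,4))
# trays: crops/4+offset
for k,tp,sd in [("bay",[(386,208),(718,149),(748,316),(410,368)],[(417,392),(535,350),(738,490),(590,545)])]:
    for a,b in zip(tp,sd):
        u=(a[0]/4+320,a[1]/4+180); 
        print(k,np.round(plane(t,u,.03),4))
for a,b in [((386,208),(535,350)),((718,149),(738,490)),((748,316),(590,580-35)) ]:
    print("tri",[np.round(x,4) for x in tri(t,(a[0]/4+320,a[1]/4+180),s,(b[0]/4+225,b[1]/4+200))])
for a in [(150,128),(457,92),(474,240),(165,273)]:
    print("row", np.round(plane(t,(a[0]/4+140,a[1]/4+180),.052),4))
for a in [(186,138),(447,103),(460,228),(196,263)]:
    print("row inner?", [np.round(plane(t,(a[0]/4+140,a[1]/4+180),z),4) for z in(.005,.03)])
print("glass",plane(t,(168,299),.1),plane(t,(152,162),.1),"green",plane(t,(376,303),.034))
E
```

```text
tall [278.2 296.3] [22.4 23.3] (array([278. , 296.5]), array([23., 22.]), 90.0) [0.4523 0.0348 0.1027] 0.0031
short [349.3 262.3] [24.9 28.1] (array([349.5, 262.5]), array([25., 27.]), 0.0) [ 0.514  -0.0989  0.0967] 0.0045
honey [220.6 294.8] [24.2 24.7] (array([220.8, 295.2]), array([24. , 24.7]), 45.0) [0.4552 0.1447 0.0867] 0.0034
jam [389.9 231.4] [33.6 36.8] (array([390.5, 231.3]), array([36.6, 34.9]), 56.3) [ 0.5712 -0.1787  0.0859] 0.0037
block [314.1 222.2] [20.9 26.9] (array([314.1, 221.9]), array([18.7, 23. ]), 14.0) [ 0.5893 -0.0338  0.1066] 0.0045
bay [ 0.571  -0.2432  0.03  ]
bay [ 0.5999 -0.4207  0.03  ]
bay [ 0.5127 -0.4344  0.03  ]
bay [ 0.4892 -0.254   0.03  ]
tri [array([ 0.574 , -0.2451,  0.0271]), np.float64(0.0061)]
tri [array([ 0.6025, -0.4236,  0.0262]), np.float64(0.0049)]
tri [array([ 0.5145, -0.4382,  0.0237]), np.float64(0.0041)]
row [0.6154 0.2372 0.052 ]
row [0.6311 0.0841 0.052 ]
row [0.5578 0.0762 0.052 ]
row [0.5434 0.2296 0.052 ]
row inner? [array([0.615 , 0.2318, 0.005 ]), array([0.6124, 0.225 , 0.03  ])]
row inner? [array([0.6313, 0.0949, 0.005 ]), array([0.6284, 0.0918, 0.03  ])]
row inner? [array([0.5661, 0.0886, 0.005 ]), array([0.5649, 0.0856, 0.03  ])]
row inner? [array([0.5496, 0.2266, 0.005 ]), array([0.5488, 0.2199, 0.03  ])]
glass [0.44750124 0.24184893 0.1       ] [0.7064863  0.27324184 0.1       ] green [ 0.42845006 -0.15669847  0.034     ]
```

```bash
cat >> h.py <<'E'
def plan(p,yaw,n=0):
    """repeat row: target TCP p, tool y at azimuth yaw deg (tool down)"""
    from rig import robot
    s=robot.state(); a=np.radians(yaw)
    y=np.array([np.cos(a),np.sin(a),0]); z=np.array([0,0,-1.]); T=R.from_matrix(np.c_[np.cross(y,z),y,z])
    C=rot(s["orientation"]); best=(C.inv()*T).as_rotvec()
    d=np.asarray(p)-s["eef_pos"]
    n=n or int(np.ceil(max(np.linalg.norm(best)/.11,np.linalg.norm(d)/.036,1)))
    M=sum((C*R.from_rotvec(best*k/n)).as_matrix() for k in range(n))
    w=np.linalg.solve(M,d)
    yv=C.apply([0,1,0]); print("t%.1f pos"%s["clock"],np.round(s["eef_pos"],4),"yaw %.1f"%np.degrees(np.arctan2(yv[1],yv[0])),"F",np.round(s["contact_force"],1),"w %.2f ff %.0f q1 %.2f q7 %.2f"%(s["width"],s["finger_force"],s["qpos"][0],s["qpos"][6]))
    print(n,"x",np.round(best/n,4).tolist(),np.round(w,4).tolist(), "|w|%.3f"%np.linalg.norm(w), "unturned tool delta",np.round(C.inv().apply(d),4))
E
python3 - <<'E'
from h import *
t=load("top0");s=load("side0");w=load("wrist0")
print("wrist look",rot(w["orientation"]).apply([0,0,1]))
for a,b in [((680/4+140,80/4+180),(495/4+225,80/4+200)),((785/4+320-115,0),(0,0))][:1]: print(tri(t,a,s,b))
for uv in [(311,200),(335,199),(400,200),(450,199)]: print(uv,[np.round(plane(t,uv,z)[:2],3) for z in (.03,.1)])
plan([.56,.10,.30],5.7)
E
```

```text
wrist look [ 0.26626341 -0.1062506  -0.95802641]
(array([ 0.6370214 , -0.02942967,  0.1096806 ]), np.float64(0.018748532610786198))
(311, 200) [array([ 0.639, -0.028]), array([ 0.629, -0.028])]
(335, 199) [array([ 0.64 , -0.077]), array([ 0.631, -0.073])]
(400, 200) [array([ 0.637, -0.211]), array([ 0.628, -0.196])]
(450, 199) [array([ 0.639, -0.315]), array([ 0.629, -0.293])]
t0.1 pos [0.2104 0.5349 0.2021] yaw 68.5 F [ 0.3 -0.   1.2] w 1.00 ff 0 q1 -1.24 q7 -0.08
16 x [-0.0, 0.0, 0.0685] [-0.0367, -0.0002, -0.0061] |w|0.037 unturned tool delta [-0.4845 -0.2768 -0.0976]
```

```bash
python3 -m inch '[0,0,0.0685,-0.0367,0,-0.006,1, 0,0,0.0685,-0.0367,0,-0.006,1, 0,0,0.0685,-0.0367,0,-0.006,1, 0,0,0.0685,-0.0367,0,-0.006,1, 0,0,0.0685,-0.0367,0,-0.006,1, 0,0,0.0685,-0.0367,0,-0.006,1, 0,0,0.0685,-0.0367,0,-0.006,1, 0,0,0.0685,-0.0367,0,-0.006,1, 0,0,0.0685,-0.0367,0,-0.006,1, 0,0,0.0685,-0.0367,0,-0.006,1, 0,0,0.0685,-0.0367,0,-0.006,1, 0,0,0.0685,-0.0367,0,-0.006,1, 0,0,0.0685,-0.0367,0,-0.006,1, 0,0,0.0685,-0.0367,0,-0.006,1, 0,0,0.0685,-0.0367,0,-0.006,1, 0,0,0.0685,-0.0367,0,-0.006,1, 0,0,0,0,0,0,1, 0,0,0,0,0,0,1]' 40
python3 - <<'E'
from h import *
w=snap("wrist","wrist1"); print(w["xyz"],rot(w["orientation"]).apply([0,0,1]))
plan([.56,.10,.30],5.7)
E
```

```text
clock: 1.65
eef_pos: [0.5628, 0.0999, 0.2986]
orientation: [0.0, 0.672, 0.74, -0.0]
contact_force: [0.3, 0.4, 0.4]
width: 0.999
finger_force: 0.0
[0.5574604  0.17208565 0.47117832] [ 0.02830602 -0.28595867 -0.95782379]
t1.7 pos [0.5625 0.1017 0.2984] yaw 5.7 F [0.3 0.9 0.2] w 1.00 ff 0 q1 -0.35 q7 -0.00
1 x [-0.0003, -0.0003, 0.0003] [-0.0014, -0.0026, -0.0016] |w|0.003 unturned tool delta [-0.0014 -0.0026 -0.0016]
```

View pics/wrist1.png

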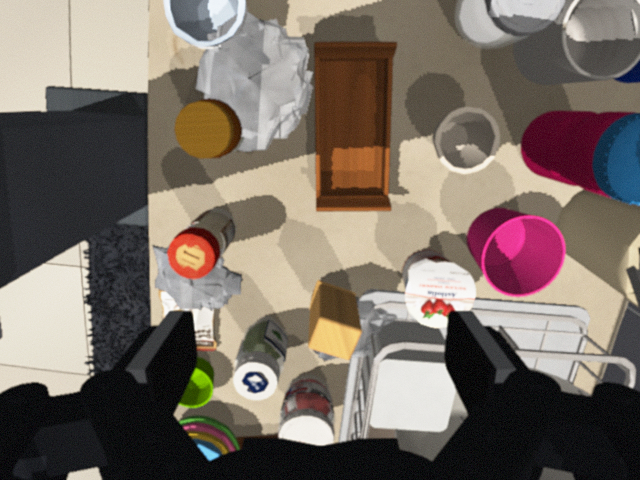

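The wrist view shows the row tray with its end-wall top corners at (315,42), (396,43), (391,209) and (318,211). The lids sit at red (194,252), white (257,380) and honey (208,128); the block is at (335,320), right beside the rack corner at (363,302). I'll cross-measure these against the top view.

Run:
```python
from h import *
t=load("top0");w=load("wrist1")
c=cv2.cvtColor(w["color"],cv2.COLOR_RGB2BGR)
a=cv2.resize(c[25:225,300:410],None,fx=3,fy=3,interpolation=cv2.INTER_CUBIC)
b=cv2.resize(c[262:412,290:450],None,fx=3.6,fy=4,interpolation=cv2.INTER_CUBIC)
b=cv2.resize(c[262:412,290:400],None,fx=4,fy=4,interpolation=cv2.INTER_CUBIC)
H=np.zeros((600,330+440,3),np.uint8);H[:600,:330]=a;H[:600,330:]=b;cv2.imwrite("pics/w1c.png",H)
hsv=cv2.cvtColor(w["color"],cv2.COLOR_RGB2HSV)
def blob(lo,hi,cc,r):
    m=cv2.inRange(hsv,lo,hi); k=np.zeros_like(m); cv2.circle(k,cc,r,255,-1); m&=k
    cs=max(cv2.findContours(m,0,2)[0],key=cv2.contourArea); return cv2.minEnclosingCircle(cs)
T={"tall":(278.2,296.3),"short":(347.8,261.8),"honey":(220.6,294.8),"jam":(388,231)}
B={"tall":((0,110,80),(12,255,255),(194,252),30),"honey":((10,120,80),(30,255,255),(208,128),36)}
W={"short":(257,380)}
for k,bb in B.items(): e=blob(*bb); print(k,e); W[k]=e[0]
for k in W: P,g=tri(t,T[k],w,W[k]); print(k,np.round(P,4),round(g,4))
print("rack",tri(t,(310,200),w,(363,302)))
```

```text
tall ((191.94068908691406, 253.47015380859375), 25.181041717529297)
honey ((204.5, 130.5), 31.819904327392578)
short [ 0.5159 -0.0958  0.0971] 0.0061
tall [0.4512 0.0351 0.0984] 0.0017
honey [0.4541 0.1461 0.0772] 0.0033
rack (array([ 0.63130921, -0.02672078,  0.03612643]), np.float64(0.012992607942047282))
```

View pics/w1c.png

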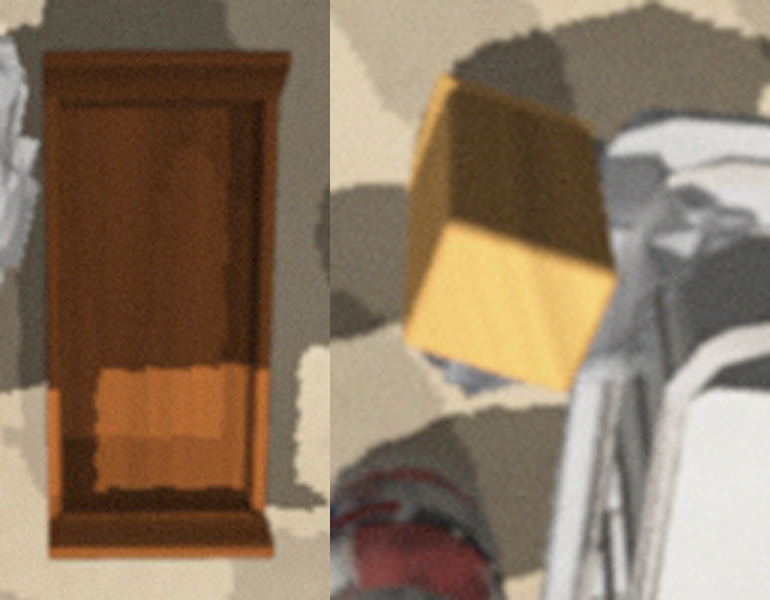

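Run:
```python
from h import *
t=load("top0");w=load("wrist1")
f=lambda a:(a[0]/3+300,a[1]/3+25)
C=[plane(w,f(a),.052) for a in [(43,52),(291,52),(273,557),(50,557)]]
print("row top corners",np.round(C,4).tolist(),"centre",np.round(np.mean(C,0),4)); C=np.array(C)
for i,j in((0,3),(1,2)): d=C[i]-C[j]; print("L",np.linalg.norm(d),np.degrees(np.arctan2(-d[0],d[1])))
F=np.array([plane(w,f(a),.005) for a in [(62,105),(62,512),(250,512)]]); print("floor",np.round(F,4).tolist(), np.linalg.norm(F[0]-F[1]),np.linalg.norm(F[2]-F[1]))
print("row centre top-view vs",)
g=lambda a:((a[0]-330)/4+290,a[1]/4+262)
K=[(455,220),(615,275),(572,390),(405,345)]
P=np.array([plane(w,g(a),.11) for a in K]); print("block",np.round(P,4).tolist(),P.mean(0)); e=P[1]-P[0]+P[2]-P[3]; print("yaw",np.degrees(np.arctan2(e[1],e[0])),np.linalg.norm(P[1]-P[0]),np.linalg.norm(P[3]-P[0]))
print("tri block",tri(t,(314.3,222.3),w,g(np.mean(K,0))))
for u in [(388,350),(385,357),(358,357)]: print("rack",[np.round(plane(w,u,z)[:2],3) for z in (.03,.06,.1,.13)], tri(t,(311,200),w,u))
# row-tray corner heights by two views
for a,b in zip([(150,128),(457,92),(474,240),(165,273)],[(43,52),(291,52),(273,557),(50,557)]): print(np.round(tri(t,(a[0]/4+140,a[1]/4+180),w,f(b))[0],4))
for n,u,z in [("tall",(192,252.5),.106),("short",(257,380),.098),("honey",(208,128),.09)]: print(n,np.round(plane(w,u,z),4),np.round(plane(t,{"tall":(278.5,296.4),"short":(348.3,262),"honey":(220.6,294.8)}[n],z),4))
```

```text
row top corners [[0.5464, 0.2318, 0.052], [0.6214, 0.2395, 0.052], [0.6376, 0.0827, 0.052], [0.5635, 0.0754, 0.052]] centre [0.5922 0.1573 0.052 ]
L 0.15733263562205607 6.235500044383051
L 0.15770763019356832 5.924982743338378
floor [[0.5532, 0.2221, 0.005], [0.5669, 0.0818, 0.005], [0.6358, 0.0886, 0.005]] 0.1409489072867382 0.06919113797255985
row centre top-view vs
block [[0.5765, -0.0119, 0.11], [0.6155, -0.0226, 0.11], [0.6091, -0.0547, 0.11], [0.5679, -0.0461, 0.11]] [ 0.59224557 -0.03383218  0.11      ]
yaw -13.490601826641633 0.040448706073869994 0.0353401985929355
tri block (array([ 0.58939431, -0.03332351,  0.1103339 ]), np.float64(0.005471318678369189))
rack [array([ 0.663, -0.088]), array([ 0.656, -0.07 ]), array([ 0.646, -0.047]), array([ 0.639, -0.029])] (array([ 0.63119596, -0.02646641,  0.1356493 ]), np.float64(0.012872776312646127))
rack [array([ 0.661, -0.098]), array([ 0.654, -0.079]), array([ 0.644, -0.055]), array([ 0.637, -0.037])] (array([ 0.62833608, -0.02670326,  0.14692896]), np.float64(0.01005548271890148))
rack [array([ 0.629, -0.101]), array([ 0.624, -0.082]), array([ 0.618, -0.057]), array([ 0.613, -0.039])] (array([ 0.61652533, -0.0278602 ,  0.14809696]), np.float64(0.013222526041173018))
[0.5706 0.1791 0.3087]
[ 0.2745 -0.1917  2.5819]
[0.5886 0.0838 0.1275]
[0.5472 0.1448 0.3516]
tall [0.4542 0.0385 0.106 ] [0.4508 0.0344 0.106 ]
short [ 0.519  -0.0956  0.098 ] [ 0.5124 -0.0962  0.098 ]
honey [0.4618 0.1485 0.09  ] [0.4538 0.1446 0.09  ]
```

Run:
```python
from h import *
t=load("top0");w=load("wrist1")
f=lambda a:(a[0]/3+300,a[1]/3+25)
for a,b in zip([(150,128),(457,92),(474,240),(165,273)],[(291,52),(273,557),(50,557),(43,52)]): print(tri(t,(a[0]/4+140,a[1]/4+180),w,f(b)))
plan([.4525,.0365,.046],5.7)
```

```text
(array([0.61845556, 0.23851858, 0.05150426]), np.float64(0.006238832274902444))
(array([0.63315536, 0.08381609, 0.05969494]), np.float64(0.00604940109754708))
(array([0.56057624, 0.07585093, 0.05298232]), np.float64(0.005750589412172889))
(array([0.5448689 , 0.23506613, 0.03141224]), np.float64(0.002040449919039943))
t1.7 pos [0.5625 0.1017 0.2984] yaw 5.7 F [0.3 0.9 0.2] w 1.00 ff 0 q1 -0.35 q7 -0.00
8 x [-0.0, -0.0, 0.0] [-0.0067, -0.0145, 0.0315] |w|0.035 unturned tool delta [-0.054  -0.1158  0.2524]
```

```bash
python3 -m inch '[0,0,0,-0.0135,-0.029,0.012,1, 0,0,0,-0.0135,-0.029,0.012,1, 0,0,0,-0.0135,-0.029,0.012,1, 0,0,0,-0.0135,-0.029,0.012,1, 0,0,0,0,0,0.034,0.6, 0,0,0,0,0,0.034,0.6, 0,0,0,0,0,0.034,0.6, 0,0,0,0,0,0.034,0.6, 0,0,0,0,0,0.034,0.6, 0,0,0,0,0,0.024,0.6, 0,0,0,0,0,0.01,0.6, 0,0,0,0,0,0,0.6, 0,0,0,0,0,0,-0.4, 0,0,0,0,0,0,-0.4, 0,0,0,0,0,0,-0.4, 0,0,0,0,0,0,-0.4]' 40
```

```text
clock: 3.03
eef_pos: [0.4528, 0.0367, 0.0474]
orientation: [0.0, 0.671, 0.742, 0.0]
contact_force: [-3.2, 0.4, 10.7]
width: 0.511
finger_force: 40.5
```

```bash
python3 -m inch '[0,0,0,0,0,-0.03,-0.4, 0,0,0,0,0,-0.035,-0.4, 0,0,0,0,0,-0.03,-0.4, 0,0,0,0,0,0,-0.4]'
python3 - <<'E'
from h import *
plan([.585,.2003,.14],6)
E
```

```text
clock: 3.37
eef_pos: [0.4543, 0.0366, 0.1465]
orientation: [0.002, 0.671, 0.742, 0.003]
contact_force: [-0.5, -1.1, -1.3]
width: 0.506
finger_force: 41.4
t3.4 pos [0.4543 0.0366 0.1465] yaw 5.7 F [-0.5 -1.1 -1.3] w 0.51 ff 41 q1 -0.25 q7 0.17
6 x [0.0012, -0.0, -0.0008] [0.0249, 0.0244, 0.0012] |w|0.035 unturned tool delta [0.1498 0.1463 0.0075]
```

```bash
python3 -m inch '[0.0012,0,-0.0008,0.025,0.0244,0.001,-0.4, 0.0012,0,-0.0008,0.025,0.0244,0.001,-0.4, 0.0012,0,-0.0008,0.025,0.0244,0.001,-0.4, 0.0012,0,-0.0008,0.025,0.0244,0.001,-0.4, 0.0012,0,-0.0008,0.025,0.0244,0.001,-0.4, 0.0012,0,-0.0008,0.025,0.0244,0.001,-0.4, 0,0,0,0,0,0,-0.4, 0,0,0,0,0,0,-0.4]'
python3 - <<'E'
from h import *
for n in("wrist","side","top"): snap(n,n+"2")
w=cv2.imread("pics/wrist2.png");s=cv2.imread("pics/side2.png");t=cv2.imread("pics/top2.png")
s=cv2.resize(s[150:270,200:360],(320,240),interpolation=cv2.INTER_CUBIC);t=cv2.resize(t[180:300,150:310],(320,240),interpolation=cv2.INTER_CUBIC)
cv2.imwrite("pics/m2.png",np.hstack([cv2.resize(w[:,:],(640,480)) if 0 else w[:, 80:560],np.vstack([s,t])]))
plan([.585,.2003,.14],6)
E
```

```text
clock: 4.03
eef_pos: [0.5829, 0.2019, 0.1346]
orientation: [-0.002, 0.668, 0.744, -0.003]
contact_force: [-0.1, -0.8, -1.5]
width: 0.506
finger_force: 41.5
t4.2 pos [0.5826 0.1997 0.1354] yaw 6.0 F [-0.6  0.3 -0.7] w 0.51 ff 42 q1 -0.49 q7 -0.08
1 x [-0.0073, 0.0004, -0.0008] [0.0004, 0.0025, -0.0046] |w|0.005 unturned tool delta [ 0.0004  0.0025 -0.0046]
```

View pics/m2.png

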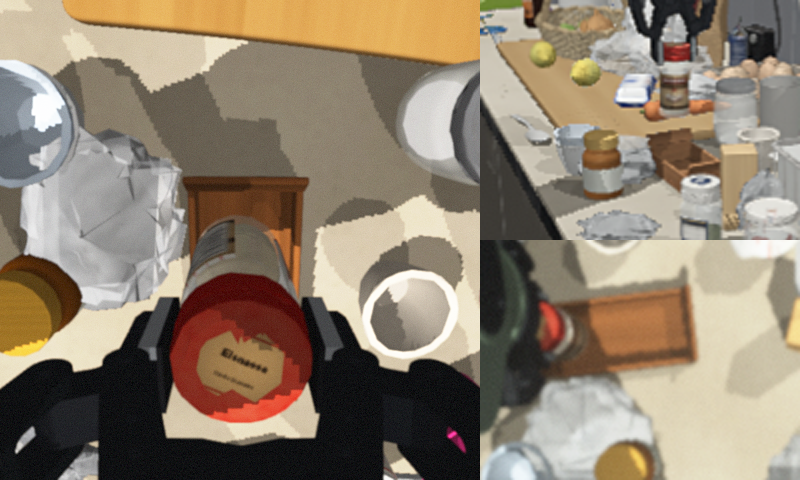

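The wrist view shows the red lid centred at about (321,346) between the pads, and the tray's far end rim corners at (263,179) and (388,179).

Run:
```python
from h import *
w=load("wrist2"); hsv=cv2.cvtColor(w["color"],cv2.COLOR_RGB2HSV)
m=cv2.inRange(hsv,(0,130,60),(9,255,255))|cv2.inRange(hsv,(174,130,60),(180,255,255)); m[:265]=0; m[:, :230]=0; m[:,420:]=0
c=max(cv2.findContours(m,0,2)[0],key=cv2.contourArea); print(cv2.minEnclosingCircle(cv2.convexHull(c)),cv2.boundingRect(c))
for u in [(321,346),(321,350)]: print("lid",plane(w,u,.194))
A,B=plane(w,(263,179),.052),plane(w,(388,179),.052); M=(A+B)/2;print("end",A,B,M,np.linalg.norm(A-B),np.degrees(np.arctan2(B[1]-A[1],B[0]-A[0])))
w1=load("wrist1")
for k,u in [("upper end",((43+291)/6+300,52/3+25)),("lower",((50+273)/6+300,557/3+25))]: print(k,plane(w1,u,.052))
```

```text
((320.3827819824219, 347.6602783203125), 75.8503189086914) (249, 273, 143, 150)
lid [0.5847671  0.20681265 0.194     ]
lid [0.58491484 0.20545039 0.194     ]
end [0.54647675 0.23096266 0.052     ] [0.62077586 0.23907957 0.052     ] [0.58362631 0.23502111 0.052     ] 0.07474116468802074 6.234637614048052
upper end [0.58381293 0.23551253 0.052     ]
lower [0.60049506 0.07898927 0.052     ]
```

Run:
```python
from h import *
t=load("top2"); hsv=cv2.cvtColor(t["color"],cv2.COLOR_RGB2HSV)
m=cv2.inRange(hsv,(0,140,90),(9,255,255))|cv2.inRange(hsv,(172,140,90),(180,255,255)); k=np.zeros_like(m);k[200:240,175:205]=255;m&=k
c=max(cv2.findContours(m,0,2)[0],key=cv2.contourArea);print(cv2.boundingRect(c),cv2.contourArea(c))
for u in [(180,224),(190,224),(195,224)]: print(u,plane(t,u,.194))
for p in [(.5826,.1997,.194),(.5826,.1972,.194),(.5849,.2052,.194)]:print(proj(t,p))
cv2.imwrite("pics/t2c.png",cv2.resize(t["color"][195:260,165:265,::-1],None,fx=8,fy=8,interpolation=cv2.INTER_CUBIC))
```

```text
(180, 211, 12, 24) 163.5
(180, 224) [0.57997357 0.19163241 0.194     ]
(190, 224) [0.57973343 0.17476534 0.194     ]
(195, 224) [0.57961493 0.1663533  0.194     ]
[175.23277907 222.49793718]
[176.7098214  222.47612973]
[171.98975774 221.17082233]
```

View pics/t2c.png

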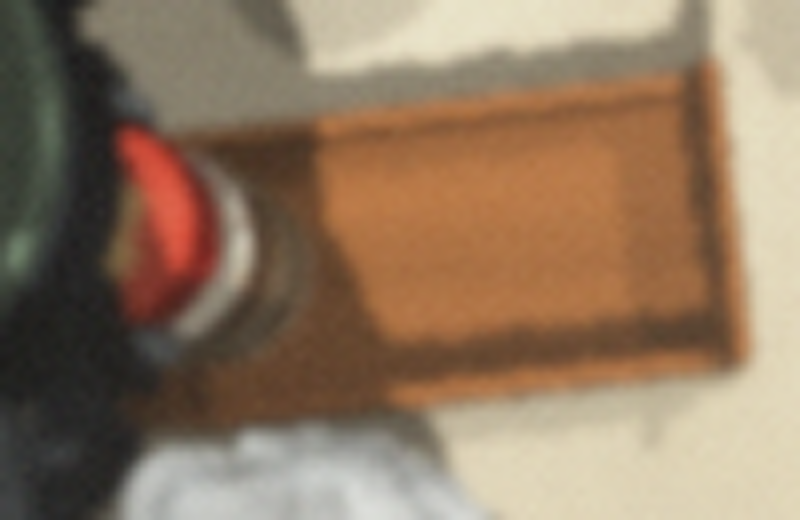

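Both frames agree on the tray to about 2 mm. The top view puts the jar upright at y≈0.200, which fits the TCP. I'll lower it about 4 mm in from the end.

```bash
python3 -m inch '[-0.0073,0,0,-0.0037,0.0016,0,-0.4, 0,0,0,0,0,0,-0.4, 0,0,0,0,0,0.025,-0.4, 0,0,0,0,0,0.025,-0.4, 0,0,0,0,0,0.018,-0.4, 0,0,0,0,0,0.008,-0.4, 0,0,0,0,0,0.005,-0.4, 0,0,0,0,0,0,-0.4, 0,0,0,0,0,0,-0.4]'
```

```text
clock: 4.93
eef_pos: [0.5853, 0.1969, 0.055]
orientation: [0.0, 0.669, 0.743, 0.0]
contact_force: [-0.3, 0.6, -1.4]
width: 0.511
finger_force: 41.5
```

```bash
python3 -m inch '[0,0,0,0,0,0.0025,-0.4, 0,0,0,0,0,0,-0.4, 0,0,0,0,0,0,0.35, 0,0,0,0,0,0,0.35, 0,0,0,0,0,0,0.35, 0,0,0,0,0,-0.02,0.35, 0,0,0,0,0,-0.035,0.35, 0,0,0,0,0,-0.035,0.35, 0,0,0,0,0,-0.035,0.6]'
python3 - <<'E'
from h import *
plan([.514,-.0965,.19],-9)
E
```

```text
clock: 5.68
eef_pos: [0.5846, 0.1968, 0.1782]
orientation: [0.0, 0.669, 0.743, -0.0]
contact_force: [-0.2, -0.3, 0.6]
width: 0.788
finger_force: 0.0
t5.7 pos [0.5846 0.1968 0.1782] yaw 6.0 F [-0.2 -0.3  0.6] w 0.79 ff 0 q1 -0.49 q7 -0.09
9 x [-0.0, 0.0, 0.0291] [-0.0328, -0.0075, -0.0013] |w|0.034 unturned tool delta [-0.2843 -0.1008 -0.0117]
```

```bash
python3 -m inch '[0,0,0.0291,-0.0328,-0.0075,-0.001,0.6, 0,0,0.0291,-0.0328,-0.0075,-0.001,0.6, 0,0,0.0291,-0.0328,-0.0075,-0.001,0.6, 0,0,0.0291,-0.0328,-0.0075,-0.001,0.6, 0,0,0.0291,-0.0328,-0.0075,-0.001,0.6, 0,0,0.0291,-0.0328,-0.0075,-0.001,0.6, 0,0,0.0291,-0.0328,-0.0075,-0.001,0.6, 0,0,0.0291,-0.0328,-0.0075,-0.001,0.6, 0,0,0.0291,-0.0328,-0.0075,-0.001,0.6, 0,0,0,0,0,0,0.6, 0,0,0,0,0,0,0.6]'
python3 - <<'E'
from h import *
w=snap("wrist","wrist3"); t=snap("top","top3")
c=cv2.resize(w["color"][:,:,::-1],(480,360)); d=cv2.resize(t["color"][180:330,140:280,::-1],(336,360))[:, :320]
cv2.imwrite("pics/m3.png",np.hstack([c,d]))
plan([.514,-.0965,.046],-9)
E
```

```text
clock: 6.6
eef_pos: [0.5138, -0.098, 0.1859]
orientation: [0.0, 0.761, 0.648, 0.0]
contact_force: [0.3, 0.9, -0.8]
width: 0.798
finger_force: 0.0
t6.7 pos [ 0.5144 -0.0958  0.1856] yaw -8.9 F [0.5 0.7 0.5] w 0.80 ff 0 q1 -0.02 q7 0.20
4 x [0.0001, -0.0001, 0.0002] [-0.0002, -0.0001, 0.0349] |w|0.035 unturned tool delta [-0.0008 -0.0003  0.1396]
```

View pics/m3.png

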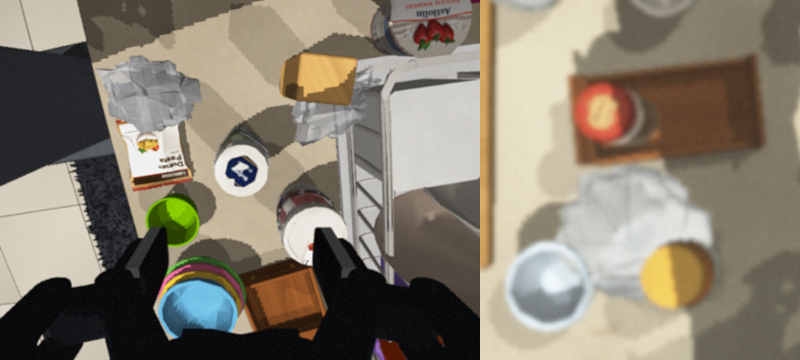

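The tall jar stands upright in the tray's +y end. The white lid (323,229 in the wrist view) is centred between the fingers. Descending.

```bash
python3 -m inch '[0,0,0,-0.0008,0,0.035,0.6, 0,0,0,0,0,0.035,0.6, 0,0,0,0,0,0.035,0.6, 0,0,0,0,0,0.025,0.6, 0,0,0,0,0,0.01,0.6, 0,0,0,0,0,0,0.6, 0,0,0,0,0,0,-0.35, 0,0,0,0,0,0,-0.35, 0,0,0,0,0,0,-0.35, 0,0,0,0,0,0,-0.35, 0,0,0,0,0,-0.03,-0.35, 0,0,0,0,0,-0.035,-0.35, 0,0,0,0,0,-0.035,-0.35, 0,0,0,0,0,0,-0.35]'
python3 - <<'E'
from h import *
plan([.591,.117,.143],6)
E
```

```text
clock: 7.87
eef_pos: [0.5163, -0.0979, 0.1523]
orientation: [0.003, 0.76, 0.649, 0.003]
contact_force: [-0.8, -0.0, -0.1]
width: 0.517
finger_force: 41.6
t7.9 pos [ 0.5163 -0.0979  0.1523] yaw -9.0 F [-0.8 -0.  -0.1] w 0.52 ff 42 q1 -0.01 q7 0.22
7 x [0.0013, 0.0002, -0.0374] [0.0312, 0.0093, 0.0014] |w|0.033 unturned tool delta [0.224  0.04   0.0096]
```

```bash
python3 -m inch '[0.0013,0,-0.0374,0.0312,0.0093,-0.02,-0.35, 0.0013,0,-0.0374,0.0312,0.0093,-0.01,-0.35, 0.0013,0,-0.0374,0.0312,0.0093,0,-0.35, 0.0013,0,-0.0374,0.0312,0.0093,0,-0.35, 0.0013,0,-0.0374,0.0312,0.0093,0.01,-0.35, 0.0013,0,-0.0374,0.0312,0.0093,0.014,-0.35, 0.0013,0,-0.0374,0.0312,0.0093,0.014,-0.35, 0,0,0,0,0,0,-0.35, 0,0,0,0,0,0,-0.35]'
python3 - <<'E'
from h import *
w=snap("wrist","wrist4"); t=snap("top","top4")
c=cv2.resize(w["color"][:,:,::-1],(480,360)); d=cv2.resize(t["color"][190:260,165:265,::-1],None,fx=3.2,fy=3.2,interpolation=cv2.INTER_CUBIC)
H=np.zeros((360,800,3),np.uint8);H[:,:480]=c;H[:d.shape[0],480:]=d
cv2.imwrite("pics/m4.png",H)
plan([.591,.117,.143],6)
E
```

```text
clock: 8.62
eef_pos: [0.5882, 0.1191, 0.1377]
orientation: [-0.003, 0.668, 0.744, -0.003]
contact_force: [0.1, -1.6, -0.1]
width: 0.516
finger_force: 41.5
t8.7 pos [0.5886 0.1166 0.1385] yaw 5.9 F [ 0.3 -0.5 -1.6] w 0.52 ff 42 q1 -0.36 q7 0.05
1 x [-0.0077, -0.0006, -0.0009] [0.0002, 0.0024, -0.0045] |w|0.005 unturned tool delta [ 0.0002  0.0024 -0.0045]
```

View pics/m4.png

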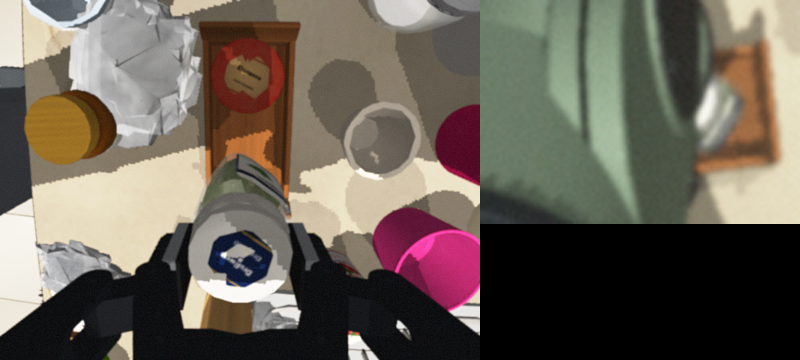

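Run:
```python
from h import *
w2=load("wrist2");w4=load("wrist4");t4=load("top4")
print("exp2",proj(w2,[.5826,.1997,.194]),"obs 320.5 351"); print("exp4",proj(w4,[.5886,.1166,.1909]),"obs")
hsv=cv2.cvtColor(w4["color"],cv2.COLOR_RGB2HSV); m=cv2.inRange(hsv,(0,130,60),(9,255,255))|cv2.inRange(hsv,(174,130,60),(180,255,255)); m[160:]=0;m[:, :270]=0;m[:,400:]=0
c=max(cv2.findContours(m,0,2)[0],key=cv2.contourArea);e=cv2.minEnclosingCircle(c);print(e, "tall lid",plane(w4,e[0],.111))
m=cv2.inRange(hsv,(0,0,120),(180,60,255));m[:265]=0;m[410:]=0;m[:,:255]=0;m[:,390:]=0
c=max(cv2.findContours(m,0,2)[0],key=cv2.contourArea);print("short",cv2.minEnclosingCircle(c),cv2.boundingRect(c))
for a,b in [((203,23),(300,23))]:
    A,B=plane(w4,(a[0]*4/3,a[1]*4/3),.052),plane(w4,(b[0]*4/3,b[1]*4/3),.052);print("end",A,B,(A+B)/2)
```

```text
exp2 [311.40969557 365.63559696] obs 320.5 351
exp4 [313.80562789 355.65182044] obs
((328.91796875, 100.33001708984375), 51.7274169921875) tall lid [0.58523059 0.19602261 0.111     ]
short ((322.0, 359.5082092285156), 83.2973861694336) (255, 281, 135, 129)
end [0.54907856 0.2316586  0.052     ] [0.62092113 0.23954118 0.052     ] [0.58499985 0.23559989 0.052     ]
```

```bash
python3 -m inch '[-0.0077,0,0,-0.0006,0.0054,0,-0.35, 0,0,0,0,0,0,-0.35, 0,0,0,0,0,0.025,-0.35, 0,0,0,0,0,0.025,-0.35, 0,0,0,0,0,0.02,-0.35, 0,0,0,0,0,0.01,-0.35, 0,0,0,0,0,0.005,-0.35, 0,0,0,0,0,0.002,-0.35, 0,0,0,0,0,0,-0.35, 0,0,0,0,0,0,-0.35]'
```

```text
clock: 9.55
eef_pos: [0.5944, 0.1171, 0.0521]
orientation: [-0.0, 0.669, 0.743, 0.001]
contact_force: [-4.4, -0.1, 10.9]
width: 0.519
finger_force: 44.7
```

```bash
python3 -m inch '[0,0,0,0,0,0,0.35, 0,0,0,0,0,0,0.35, 0,0,0,0,0,0,0.35, 0,0,0,0,0,-0.02,0.35, 0,0,0,0,0,-0.035,0.35, 0,0,0,0,0,-0.035,0.35, 0,0,0,0,0,-0.035,0.2]'
python3 - <<'E'
from h import *
plan([.586,-.045,.22],-13.5)
E
```

```text
clock: 10.13
eef_pos: [0.5937, 0.117, 0.1771]
orientation: [-0.001, 0.669, 0.743, -0.0]
contact_force: [-0.2, 0.4, 0.2]
width: 0.603
finger_force: 0.0
t10.1 pos [0.5937 0.117  0.1771] yaw 6.0 F [-0.2  0.4  0.2] w 0.60 ff 0 q1 -0.36 q7 0.04
5 x [-0.0003, -0.0001, 0.068] [-0.0326, -0.0005, -0.0086] |w|0.034 unturned tool delta [-0.1602 -0.0246 -0.043 ]
```

```bash
python3 -m inch '[0,0,0.068,-0.0326,0,-0.0086,0.2, 0,0,0.068,-0.0326,0,-0.0086,0.2, 0,0,0.068,-0.0326,0,-0.0086,0.2, 0,0,0.068,-0.0326,0,-0.0086,0.2, 0,0,0.068,-0.0326,0,-0.0086,0.2, 0,0,0,0,0,0,0.2, 0,0,0,0,0,0,0.2]'
python3 - <<'E'
from h import *
w=snap("wrist","wrist5")
cv2.imwrite("pics/w5.png",w["color"][:,:,::-1])
s=snap("side","side5"); H=np.hstack([w["color"][:,120:520,::-1],cv2.resize(s["color"][190:310,270:370,::-1],(400,480),interpolation=cv2.INTER_CUBIC)]); cv2.imwrite("pics/m5.png",H)
plan([.586,-.045,.22],-13.5)
E
```

```text
clock: 10.72
eef_pos: [0.5888, -0.0467, 0.2189]
orientation: [-0.0, 0.786, 0.618, 0.0]
contact_force: [0.5, 1.1, 0.5]
width: 0.596
finger_force: 0.0
t10.8 pos [ 0.5889 -0.0441  0.2181] yaw -13.4 F [-0.2  0.3 -0.8] w 0.60 ff 0 q1 -0.13 q7 0.01
1 x [-0.0017, -0.0013, 0.0016] [-0.0015, -0.0027, -0.0019] |w|0.004 unturned tool delta [-0.0015 -0.0027 -0.0019]
```

View pics/m5.png

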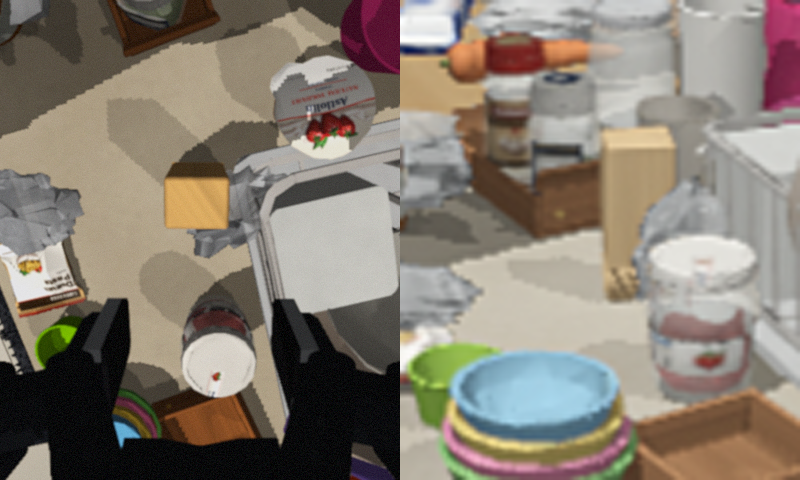

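Run:
```python
from h import *
w=load("wrist5"); hsv=cv2.cvtColor(w["color"],cv2.COLOR_RGB2HSV)
m=cv2.inRange(hsv,(12,70,190),(28,220,255)); m[:160]=0;m[245:]=0;m[:,:270]=0;m[:,370:]=0
c=max(cv2.findContours(m,0,2)[0],key=cv2.contourArea);r=cv2.minAreaRect(c);b=cv2.boxPoints(r);print(r)
P=np.array([plane(w,u,.11) for u in b]);print(np.round(P,4).tolist(),P.mean(0),[np.linalg.norm(P[i]-P[i-1]) for i in range(4)])
for i in range(2):
    e=P[i+1]-P[i];print(np.degrees(np.arctan2(e[1],e[0])))
for n,u,z in [("jam",(219+120,363),.084)]: print(n,plane(w,u,z))
print(tri(w,r[0],load("top0"),(314.3,222.3)))
plan(list(P.mean(0)[:2])+[.074],-13.5)
```

```text
((316.0, 204.0), (48.0, 62.0), 90.0)
[[0.5748, -0.0137, 0.11], [0.6146, -0.0233, 0.11], [0.6074, -0.0553, 0.11], [0.5664, -0.0454, 0.11]] [ 0.59079707 -0.03440787  0.11      ] [np.float64(0.03280515815069407), np.float64(0.04086505605611421), np.float64(0.03279520907946077), np.float64(0.0421671311413466)]
-13.618200748738433
-102.62465497321595
jam [ 0.57593695 -0.17367796  0.084     ]
(array([ 0.58886072, -0.03464609,  0.10206099]), np.float64(0.0038125925668824143))
t10.8 pos [ 0.5889 -0.0441  0.2181] yaw -13.4 F [-0.2  0.3 -0.8] w 0.60 ff 0 q1 -0.13 q7 0.01
5 x [-0.0003, -0.0003, 0.0003] [0.002, -0.0001, 0.0288] |w|0.029 unturned tool delta [ 0.0097 -0.0002  0.1441]
```

```bash
python3 -m inch '[0,0,0,0.0097,-0.0004,0.02,0.2, 0,0,0,0,0,0.03,0.2, 0,0,0,0,0,0.03,0.2, 0,0,0,0,0,0.03,0.2, 0,0,0,0,0,0.022,0.2, 0,0,0,0,0,0.011,0.2, 0,0,0,0,0,0,0.2, 0,0,0,0,0,0,0.2]'
```

```text
clock: 11.48
eef_pos: [0.5908, -0.0348, 0.0757]
orientation: [-0.001, 0.785, 0.62, -0.0]
contact_force: [-0.1, -0.2, 0.6]
width: 0.595
finger_force: 0.0
```

```bash
python3 -m inch '[0,0,0,0,0,0,-0.3, 0,0,0,0,0,0,-0.3, 0,0,0,0,0,0,-0.3, 0,0,0,0,0,0,-0.3, 0,0,0,0,0,-0.02,-0.3, 0,0,0,0,0,-0.035,-0.3, 0,0,0,0,0,-0.035,-0.3, 0,0,0,0,0,-0.035,-0.3, 0,0,0,0,0,0,-0.3]' 80
python3 - <<'E'
from h import *
plan([.588,.120,.21],6)
E
```

```text
clock: 12.23
eef_pos: [0.5931, -0.0359, 0.2078]
orientation: [0.003, 0.785, 0.619, 0.004]
contact_force: [0.5, 0.8, -0.3]
width: 0.468
finger_force: 80.9
t12.2 pos [ 0.5931 -0.0359  0.2078] yaw -13.5 F [ 0.5  0.8 -0.3] w 0.47 ff 81 q1 -0.15 q7 0.00
5 x [0.0018, -0.0002, -0.068] [0.0311, -0.0041, -0.0004] |w|0.031 unturned tool delta [ 0.1504 -0.0413 -0.0022]
```

Run:
```python
from h import *
plan([.598,.065,.21],6)
```

```text
t12.2 pos [ 0.5931 -0.0359  0.2078] yaw -13.5 F [ 0.5  0.8 -0.3] w 0.47 ff 81 q1 -0.15 q7 0.00
4 x [0.0022, -0.0002, -0.085] [0.0253, -0.0015, -0.0005] |w|0.025 unturned tool delta [ 0.0993 -0.0188 -0.0021]
```

```bash
python3 -m inch '[0.0022,0,-0.085,0.0253,-0.0015,-0.0005,-0.3, 0.0022,0,-0.085,0.0253,-0.0015,-0.0005,-0.3, 0.0022,0,-0.085,0.0253,-0.0015,-0.0005,-0.3, 0.0022,0,-0.085,0.0253,-0.0015,-0.0005,-0.3, 0,0,0,0,0,0,-0.3, 0,0,0,0,0,0,-0.3]'
python3 - <<'E'
from h import *
w=snap("wrist","wrist6")
cv2.imwrite("pics/w6.png",w["color"][:,:,::-1])
plan([.592,.1575,.21],6)
E
```

```text
clock: 12.73
eef_pos: [0.5957, 0.0665, 0.2035]
orientation: [-0.004, 0.668, 0.744, -0.002]
contact_force: [-0.5, -1.2, -0.9]
width: 0.469
finger_force: 80.9
t12.8 pos [0.5958 0.0652 0.2033] yaw 6.0 F [ 0.7 -0.4 -1.8] w 0.47 ff 81 q1 -0.28 q7 0.11
3 x [-0.0028, -0.0007, -0.0002] [0.0307, 0.0019, -0.0022] |w|0.031 unturned tool delta [ 0.0922  0.0058 -0.0065]
```

View pics/w6.png

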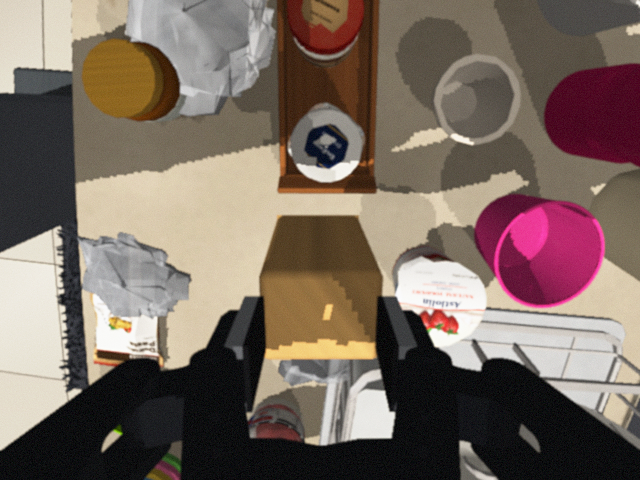

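The wrist view shows both jars standing in the tray: the white lid at (326,143), the red lid near (326,13), the near end rim at (278–377,190), and the block held straight.

Run:
```python
from h import *
w=load("wrist6")
S=plane(w,(326,143),.103); print("short",S); 
A,B=plane(w,(278,190),.052),plane(w,(377,190),.052); M=(A+B)/2; print("near end mid",M)
u=np.array([-.1045,.9945]); print("short local from centre",(S-M)[:2]@u-.0788, "lateral",(S-M)[:2]@[.9945,.1045])
T=np.array([.5852,.196]); 
e1=S[:2]+u*.0235; e2=T-u*.0225; print("gap",(e2-e1)@u,"mid local y pt",(e1+e2)/2, "axis x there", (M[:2]+u*.0788))
for k in ((258,358),(382,358),(378,215),(272,215)): pass
```

```text
short [0.59455817 0.11971847 0.103     ]
near end mid [0.60020391 0.08133088 0.052     ]
short local from centre -0.04003355306070538 lateral -0.0016031849188150695
gap 0.03084218372968883 mid local y pt [0.58982684 0.15835649] axis x there [0.59196931 0.15969748]
```

```bash
python3 -m inch '[-0.0028,0,0,0.0309,0.0015,-0.002,-0.3, -0.0028,0,0,0.0309,0.0015,-0.002,-0.3, -0.0028,0,0,0.0309,0.0015,0,-0.3, 0,0,0,0,0,0,-0.3, 0,0,0,0,0,0,-0.3, 0,0,0,0,0,0,-0.3]'
python3 - <<'E'
from h import *
plan([.591,.158,.11],6)
E
```

```text
clock: 13.28
eef_pos: [0.5908, 0.1565, 0.207]
orientation: [-0.001, 0.67, 0.742, 0.0]
contact_force: [0.6, -0.7, -0.9]
width: 0.471
finger_force: 80.9
t13.3 pos [0.5908 0.1565 0.207 ] yaw 5.9 F [ 0.6 -0.7 -0.9] w 0.47 ff 81 q1 -0.43 q7 -0.03
3 x [-0.0003, -0.0005, -0.0007] [0.0005, 0.0001, 0.0323] |w|0.032 unturned tool delta [0.0014 0.0005 0.097 ]
```

```bash
python3 -m inch '[0,0,0,0.0014,0.0003,0.02,-0.3, 0,0,0,0,0,0.015,-0.3, 0,0,0,0,0,0.01,-0.3, 0,0,0,0,0,0.01,-0.3, 0,0,0,0,0,0.01,-0.3, 0,0,0,0,0,0.01,-0.3, 0,0,0,0,0,0,-0.3]'; python3 -m inch '[0,0,0,0,0,0.01,-0.3, 0,0,0,0,0,0.01,-0.3, 0,0,0,0,0,0.01,-0.3,0,0,0,0,0,0,-0.3]'
```

```text
clock: 13.87
eef_pos: [0.5899, 0.1593, 0.1298]
orientation: [-0.002, 0.669, 0.743, -0.001]
contact_force: [-0.4, 0.3, -0.9]
width: 0.465
finger_force: 80.9
clock: 14.2
eef_pos: [0.5895, 0.1596, 0.0994]
orientation: [-0.002, 0.669, 0.743, -0.001]
contact_force: [-0.8, 0.4, -2.1]
width: 0.467
finger_force: 80.9
```

```bash
python3 -m inch '[0,0,0,0,0,0.008,-0.3, 0,0,0,0,0,0.006,-0.3, 0,0,0,0,0,0.004,-0.3,0,0,0,0,0,0,-0.3]'; python3 -m inch '[0,0,0,0,0,0.002,-0.3, 0,0,0,0,0,0.001,-0.3,0,0,0,0,0,0,-0.3]'
```

```text
clock: 14.53
eef_pos: [0.5901, 0.1597, 0.0827]
orientation: [-0.002, 0.669, 0.743, -0.0]
contact_force: [-0.8, 0.7, -2.3]
width: 0.468
finger_force: 81.1
clock: 14.78
eef_pos: [0.5907, 0.1599, 0.082]
orientation: [-0.001, 0.669, 0.743, 0.001]
contact_force: [-7.2, 1.0, 23.1]
width: 0.468
finger_force: 85.1
```

```bash
python3 -m inch '[0,0,0,0,0,0,0.2, 0,0,0,0,0,0,0.2, 0,0,0,0,0,0,0.2, 0,0,0,0,0,-0.02,0.2, 0,0,0,0,0,-0.035,0.2, 0,0,0,0,0,-0.035,0.2, 0,0,0,-0.03,0,-0.035,0.6, 0,0,0,-0.035,0,-0.01,0.8, 0,0,0,-0.035,0,0,0.8, 0,0,0,0,0,0,0.8, 0,0,0,0,0,0,0.8]' 40
python3 - <<'E'
from h import *
w=snap("wrist","wrist7");s=snap("side","side7")
a=cv2.resize(w["color"][0:240,200:480,::-1],None,fx=1.5,fy=1.5); b=cv2.resize(s["color"][190:290,250:350,::-1],(380,360),interpolation=cv2.INTER_CUBIC)
cv2.imwrite("pics/m7.png",np.hstack([a,b]))
plan([.457,.145,.19],18)
E
```

```text
clock: 15.7
eef_pos: [0.6009, 0.0608, 0.212]
orientation: [-0.001, 0.67, 0.742, 0.0]
contact_force: [-0.2, 1.0, 0.2]
width: 0.898
finger_force: 0.0
t15.8 pos [0.6006 0.0635 0.2116] yaw 6.0 F [ 0.8 -0.2 -0.5] w 0.90 ff 0 q1 -0.27 q7 0.12
5 x [-0.0003, -0.0007, -0.0418] [0.0214, -0.0252, 0.0044] |w|0.033 unturned tool delta [ 0.0961 -0.1342  0.0222]
```

View pics/m7.png

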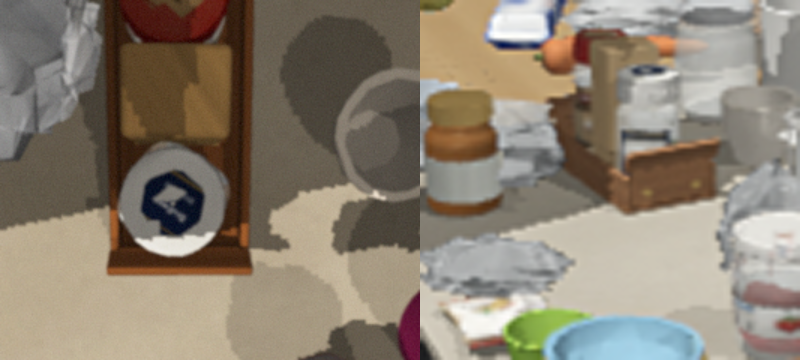

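The wrist and side views show the row: white lid, block top (about 5 mm above the caps, as it should be) and red lid, all upright. I'll press the block's top lightly with shut fingers to confirm it's on the floor.

Run:
```python
from h import *
plan([.5905,.1597,.135],6)
w=load("wrist7"); 
print("short",plane(w,(200+172/1.5,200/1.5),.103),"block",plane(w,(200+177/1.5,92/1.5),.115))
```

```text
t15.8 pos [0.6006 0.0635 0.2116] yaw 6.0 F [ 0.8 -0.2 -0.5] w 0.90 ff 0 q1 -0.27 q7 0.12
4 x [-0.0005, -0.0008, 0.0001] [0.0241, 0.0, 0.0192] |w|0.031 unturned tool delta [0.0965 0.0002 0.0769]
short [0.5929625  0.11872756 0.103     ] block [0.59088545 0.16121587 0.115     ]
```

```bash
python3 -m inch '[0,0,0,0.0241,0,0,-1, 0,0,0,0.0241,0,0,-1, 0,0,0,0.0241,0,0,-1, 0,0,0,0.0241,0,0.02,-1, 0,0,0,0,0,0.025,-1, 0,0,0,0,0,0.02,-1, 0,0,0,0,0,0.013,-1, 0,0,0,0,0,0.008,-1, 0,0,0,0,0,0.006,-1, 0,0,0,0,0,0.002,-1, 0,0,0,0,0,0,-1]' 40
```

```text
clock: 16.72
eef_pos: [0.5905, 0.1592, 0.1182]
orientation: [-0.001, 0.669, 0.743, 0.0]
contact_force: [0.5, 0.4, -0.3]
width: 0.003
finger_force: 0.0
```

```bash
python3 -m inch '[0,0,0,0,0,0.002,-1, 0,0,0,0,0,0.001,-1, 0,0,0,0,0,0,-1]';python3 -m inch '[0,0,0,0,0,0.001,-1, 0,0,0,0,0,0,-1]'
```

```text
clock: 16.97
eef_pos: [0.5906, 0.159, 0.1154]
orientation: [-0.001, 0.669, 0.743, 0.001]
contact_force: [0.1, -0.9, -0.8]
width: -0.003
finger_force: 0.0
clock: 17.13
eef_pos: [0.5905, 0.159, 0.1142]
orientation: [-0.001, 0.669, 0.743, 0.0]
contact_force: [1.1, 0.2, 0.7]
width: 0.001
finger_force: 0.0
```

Run:
```python
from h import *
t=load("top0");print("jam",plane(t,(388,231),.084),"bowl",plane(t,(430,297.5),.07))
plan([.5905,.159,.215],6)
plan([.565,-.176,.20],98)
```

```text
jam [ 0.57052095 -0.17472851  0.084     ] bowl [ 0.44048309 -0.25776718  0.07      ]
t17.1 pos [0.5905 0.159  0.1142] yaw 6.0 F [1.1 0.2 0.7] w 0.00 ff 0 q1 -0.42 q7 -0.00
3 x [-0.0005, -0.0009, -0.0] [0.0001, -0.0, -0.0336] |w|0.034 unturned tool delta [ 3.000e-04 -1.000e-04 -1.008e-01]
t17.1 pos [0.5905 0.159  0.1142] yaw 6.0 F [1.1 0.2 0.7] w 0.00 ff 0 q1 -0.42 q7 -0.00
15 x [0.0001, -0.0002, -0.1071] [-0.0149, -0.02, -0.0057] |w|0.026 unturned tool delta [-0.3302 -0.0605 -0.0866]
```

```bash
python3 -m inch '[0,0,0,0,0,-0.03,-1, 0,0,0,0,0,-0.035,-1, 0,0,-0.1071,-0.0149,-0.02,-0.005,0, 0,0,-0.1071,-0.0149,-0.02,-0.005,1, 0,0,-0.1071,-0.0149,-0.02,-0.005,1, 0,0,-0.1071,-0.0149,-0.02,-0.005,1, 0,0,-0.1071,-0.0149,-0.02,0,1, 0,0,-0.1071,-0.0149,-0.02,0,1, 0,0,-0.1071,-0.0149,-0.02,0,1, 0,0,-0.1071,-0.0149,-0.02,0,1, 0,0,-0.1071,-0.0149,-0.02,0,1, 0,0,-0.1071,-0.0149,-0.02,0,1, 0,0,-0.1071,-0.0149,-0.02,0,1, 0,0,-0.1071,-0.0149,-0.02,0,1, 0,0,-0.1071,-0.0149,-0.02,0,1, 0,0,-0.1071,-0.0149,-0.02,0,1, 0,0,-0.1071,-0.0149,-0.02,0,1, 0,0,0,0,0,0,1, 0,0,0,0,0,0,1]'
python3 - <<'E'
from h import *
w=snap("wrist","wrist8")
cv2.imwrite("pics/w8.png",w["color"][:,:,::-1])
plan([.573,-.176,.2],98)
E
```

```text
clock: 18.72
eef_pos: [0.5651, -0.1765, 0.1979]
orientation: [-0.001, -0.069, 0.998, 0.001]
contact_force: [1.4, 0.1, -0.6]
width: 0.998
finger_force: 0.0
t18.8 pos [ 0.5649 -0.1755  0.1982] yaw 98.0 F [ 0.3  0.3 -0.1] w 1.00 ff 0 q1 0.38 q7 1.76
1 x [0.0031, -0.0017, -0.0007] [-0.0079, -0.0016, -0.0018] |w|0.008 unturned tool delta [-0.0079 -0.0016 -0.0018]
```

View pics/w8.png

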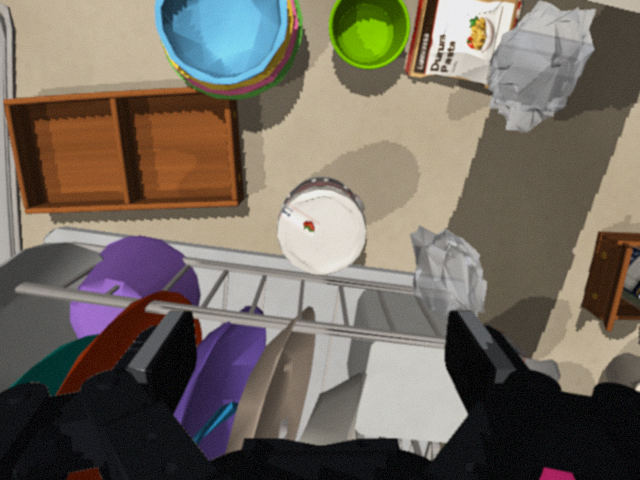

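The wrist view shows the jam lid centred at about (322,232), and the bay tray's rim corners at (5,100), (237,87), (242,205) and (27,213). The rack wire sits below them in the image, towards +x.

Run:
```python
from h import *
w=load("wrist8");t=load("top0"); hsv=cv2.cvtColor(w["color"],cv2.COLOR_RGB2HSV)
m=cv2.inRange(hsv,(0,0,185),(180,50,255));k=np.zeros_like(m);cv2.circle(k,(322,230),50,255,-1);m&=k
c=max(cv2.findContours(m,0,2)[0],key=cv2.contourArea);e=cv2.minEnclosingCircle(c);print(e)
for u in (e[0],(322,232)): print("jam",plane(w,u,.084),tri(w,u,t,(388,231)))
P=np.array([plane(w,u,.03) for u in [(5,100),(237,87),(242,205),(27,213)]]);print(np.round(P,4).tolist(),P.mean(0),[round(np.linalg.norm(P[i]-P[i-1]),4) for i in range(4)])
for i,j in((0,1),(3,2)): d=P[j]-P[i];print(np.degrees(np.arctan2(-d[0],d[1])))
for a,b in zip([(5,100),(237,87),(242,205),(27,213)],[(748,316),(410,368),(386,208),(718,149)]): T=tri(w,a,t,(b[0]/4+320,b[1]/4+180));print(np.round(T[0],4),round(T[1],4))
```

```text
((320.1456604003906, 235.6585693359375), 46.84059524536133)
jam [ 0.57734021 -0.17534087  0.084     ] (array([ 0.57147683, -0.17413189,  0.09787477]), np.float64(0.005116451300316077))
jam [ 0.57454484 -0.17443285  0.084     ] (array([ 0.57089928, -0.17396587,  0.09355624]), np.float64(0.0026428548260157138))
[[0.5162, -0.4365, 0.03], [0.4853, -0.2518, 0.03], [0.5759, -0.2395, 0.03], [0.6072, -0.4211, 0.03]] [ 0.54616434 -0.33721035  0.03      ] [np.float64(0.0923), np.float64(0.1873), np.float64(0.0914), np.float64(0.1843)]
9.484771805486188
9.76995664671159
[ 0.5142 -0.4291  0.0408] 0.0029
[ 0.4881 -0.2464  0.0591] 0.004
[ 0.5691 -0.2354  0.06  ] 0.0011
[ 0.6    -0.4112  0.0473] 0.0048
```

```bash
python3 -m inch '[0.003,-0.0017,0,-0.0082,-0.0001,0.01,1, 0,0,0,0,0,0.03,1, 0,0,0,0,0,0.035,1, 0,0,0,0,0,0.025,1, 0,0,0,0,0,0.02,1, 0,0,0,0,0,0.02,1, 0,0,0,0,0,0.013,1, 0,0,0,0,0,0.009,1, 0,0,0,0,0,0,1, 0,0,0,0,0,0,1]'
```

```text
clock: 19.6
eef_pos: [0.5735, -0.1741, 0.0365]
orientation: [0.0, -0.07, 0.998, -0.0]
contact_force: [0.5, 0.3, 0.4]
width: 1.001
finger_force: 0.0
```

```bash
python3 -m inch '[0,0,0,0,0,0,0.2, 0,0,0,0,0,0,0.2, 0,0,0,0,0,0,0.2, 0,0,0,0,0,0,0.2, 0,0,0,0,0,-0.03,0.2, 0,0,0,0,0,-0.035,0.2, 0,0,0,0,0,-0.035,0.2, 0,0,0,0,0,0,0.2]' 50
python3 - <<'E'
from h import *
plan([.5515,-.3815,.135],99)
E
```

```text
clock: 20.27
eef_pos: [0.5757, -0.1751, 0.1429]
orientation: [0.004, -0.07, 0.998, -0.001]
contact_force: [0.7, 0.1, -1.7]
width: 0.714
finger_force: 56.8
t20.3 pos [ 0.5757 -0.1751  0.1429] yaw 98.0 F [ 0.7  0.1 -1.7] w 0.71 ff 57 q1 0.37 q7 1.74
6 x [-0.0006, 0.0014, -0.0029] [0.009, -0.0334, 0.0013] |w|0.035 unturned tool delta [ 0.0529 -0.201   0.0081]
```

```bash
python3 -m inch '[-0.0006,0.0014,-0.003,0.009,-0.0334,0.001,0.2, -0.0006,0.0014,-0.003,0.009,-0.0334,0.001,0.2, -0.0006,0.0014,-0.003,0.009,-0.0334,0.001,0.2, -0.0006,0.0014,-0.003,0.009,-0.0334,0.001,0.2, -0.0006,0.0014,-0.003,0.009,-0.0334,0.001,0.2, -0.0006,0.0014,-0.003,0.009,-0.0334,0.001,0.2, 0,0,0,0,0,0,0.2, 0,0,0,0,0,0,0.2]'
python3 - <<'E'
from h import *
w=snap("wrist","wrist9"); cv2.imwrite("pics/w9.png",w["color"][:,:,::-1])
plan([.5515,-.3815,.046],99)
E
```

```text
clock: 20.93
eef_pos: [0.5484, -0.3826, 0.13]
orientation: [-0.004, -0.078, 0.997, 0.001]
contact_force: [0.3, 1.2, -2.5]
width: 0.713
finger_force: 56.6
t21.0 pos [ 0.5492 -0.3808  0.1303] yaw 99.0 F [ 0.4  1.3 -2. ] w 0.72 ff 57 q1 0.68 q7 2.09
3 x [0.0012, -0.0026, 0.0002] [-0.0009, -0.0004, 0.0281] |w|0.028 unturned tool delta [-0.0028 -0.0013  0.0842]
```

View pics/w9.png

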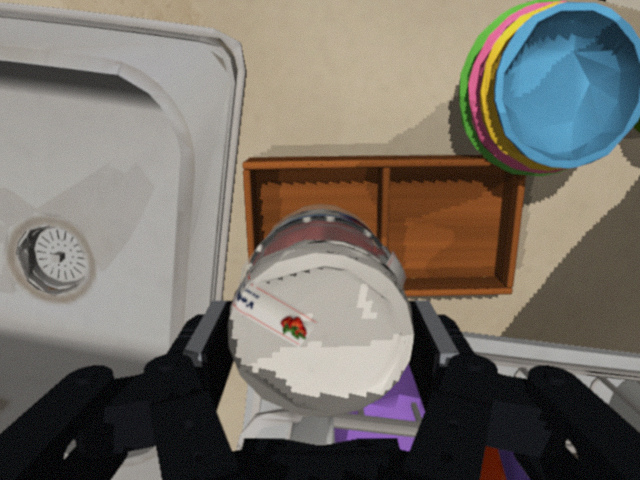

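Run:
```python
from h import *
w=load("wrist9")
L=plane(w,(251,163),.03);D=plane(w,(384,162),.03);Rr=plane(w,(523,178),.03);C=plane(w,(513,293),.03)
print(L,D,Rr,C,np.linalg.norm(L-D)); u=(D-L)/np.linalg.norm(D-L); print("yaw",np.degrees(np.arctan2(-u[0],u[1])))
v=np.array([u[1],-u[0],0]); print("far bay",L+u*.0445+v*.0445)
v=v; print("far bay from C", C-u*(.0025+.0445*3+0)-v*.047+0, "near",D+u*.0445+v*.0445)
```

```text
[ 0.51549571 -0.43265642  0.03      ] [ 0.50182798 -0.34957306  0.03      ] [ 0.49709386 -0.25787671  0.03      ] [ 0.57627966 -0.2418715   0.03      ] 0.08420007407984444
yaw 9.341844152946202
far bay [ 0.55218209 -0.38152317  0.03      ]
far bay from C [ 0.55197913 -0.38369704  0.03      ] near [ 0.53851435 -0.2984398   0.03      ]
```

```bash
python3 -m inch '[0.0035,-0.007,0,-0.0022,-0.0014,0,0.2, 0,0,0,0,0,0.025,0.2, 0,0,0,0,0,0.025,0.2, 0,0,0,0,0,0.02,0.2, 0,0,0,0,0,0.01,0.2, 0,0,0,0,0,0.005,0.2, 0,0,0,0,0,0.002,0.2, 0,0,0,0,0,0,0.2, 0,0,0,0,0,0,0.2]'
```

```text
clock: 21.73
eef_pos: [0.5522, -0.3819, 0.0444]
orientation: [0.0, -0.079, 0.997, -0.001]
contact_force: [0.3, -0.1, -1.8]
width: 0.714
finger_force: 56.7
```

Lower the last 3 mm, let go, and rise.

```bash
python3 -m inch '[0,0,0,0,0,0.002,0.2, 0,0,0,0,0,0.001,0.2, 0,0,0,0,0,0,0.2, 0,0,0,0,0,0,1, 0,0,0,0,0,0,1, 0,0,0,0,0,0,1, 0,0,0,0,0,0,1, 0,0,0,0,0,-0.03,1, 0,0,0,0,0,-0.035,1, 0,0,0,0,0,-0.035,1, 0,0,0,0,0,-0.035,1, 0,0,0,0,0,-0.02,1, 0,0,0,0,0,0,1]'
python3 - <<'E'
from h import *
plan([.45,.14,.21],-45)
plan([.45,.14,.21],135)
E
```

```text
clock: 22.82
eef_pos: [0.5532, -0.3825, 0.2001]
orientation: [0.002, -0.079, 0.997, -0.002]
contact_force: [0.4, -0.6, -0.3]
width: 1.001
finger_force: 0.0
t22.8 pos [ 0.5532 -0.3825  0.2001] yaw 99.1 F [ 0.4 -0.6 -0.3] w 1.00 ff 0 q1 0.68 q7 2.11
23 x [0.0001, 0.0003, 0.1093] [0.0289, 0.0099, -0.0005] |w|0.031 unturned tool delta [ 0.0197  0.5322 -0.0123]
t22.8 pos [ 0.5532 -0.3825  0.2001] yaw 99.1 F [ 0.4 -0.6 -0.3] w 1.00 ff 0 q1 0.68 q7 2.11
15 x [-0.0004, 0.0002, -0.0418] [-0.0091, 0.0349, -0.0007] |w|0.036 unturned tool delta [ 0.0197  0.5322 -0.0123]
```

```bash
python3 -m inch '[0,0,-0.0418,-0.0091,0.0349,-0.0007,1, 0,0,-0.0418,-0.0091,0.0349,-0.0007,1, 0,0,-0.0418,-0.0091,0.0349,-0.0007,1, 0,0,-0.0418,-0.0091,0.0349,-0.0007,1, 0,0,-0.0418,-0.0091,0.0349,-0.0007,1, 0,0,-0.0418,-0.0091,0.0349,-0.0007,1, 0,0,-0.0418,-0.0091,0.0349,-0.0007,1, 0,0,-0.0418,-0.0091,0.0349,-0.0007,1, 0,0,-0.0418,-0.0091,0.0349,-0.0007,1, 0,0,-0.0418,-0.0091,0.0349,-0.0007,1, 0,0,-0.0418,-0.0091,0.0349,-0.0007,1, 0,0,-0.0418,-0.0091,0.0349,-0.0007,1, 0,0,-0.0418,-0.0091,0.0349,-0.0007,1, 0,0,-0.0418,-0.0091,0.0349,-0.0007,1, 0,0,-0.0418,-0.0091,0.0349,-0.0007,1, 0,0,0,0,0,0,1, 0,0,0,0,0,0,1]'
python3 - <<'E'
from h import *
w=snap("wrist","wrist10"); t=snap("top","top10"); s=snap("side","side10")
a=cv2.resize(w["color"][:,:,::-1],(480,360)); b=cv2.resize(s["color"][200:350,225:415,::-1],(320,253)); H=np.zeros((360,800,3),np.uint8);H[:,:480]=a;H[:253,480:]=b
cv2.imwrite("pics/m10.png",H)
plan([.456,.146,.042],135)
E
```

```text
clock: 24.23
eef_pos: [0.4476, 0.1417, 0.2058]
orientation: [-0.0, -0.384, 0.923, 0.0]
contact_force: [0.2, -0.3, -0.6]
width: 0.999
finger_force: 0.0
t24.4 pos [0.4486 0.1395 0.2056] yaw 134.9 F [ 0.5 -0.2  0.4] w 1.00 ff 0 q1 -0.11 q7 1.63
5 x [0.0, -0.0002, -0.0003] [-0.002, -0.0001, 0.0327] |w|0.033 unturned tool delta [-0.01   -0.0006  0.1636]
```

View pics/m10.png

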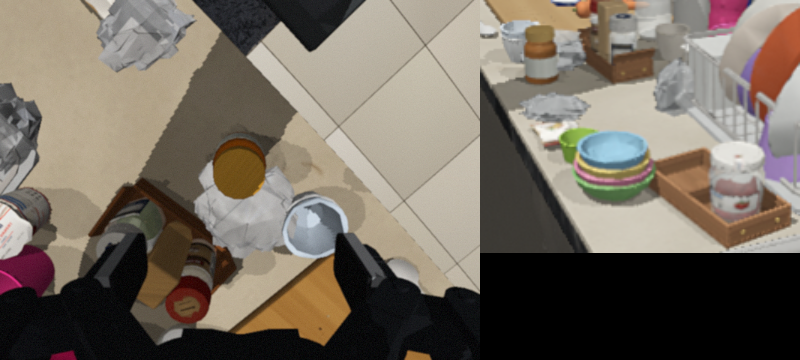

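Jam stands upright in the far bay. The honey lid is at about (319,224) in the wrist view, with free space left and right of it for the fingers.

Run:
```python
from h import *
w=load("wrist10"); hsv=cv2.cvtColor(w["color"],cv2.COLOR_RGB2HSV)
m=cv2.inRange(hsv,(15,120,80),(30,255,255));m[:180]=0;m[275:]=0;m[:,:270]=0;m[:,365:]=0
c=max(cv2.findContours(m,0,2)[0],key=cv2.contourArea);e=cv2.minEnclosingCircle(c);print(e)
P=plane(w,e[0],.09);print(P,tri(w,e[0],load("top0"),(220.6,294.8))); p=(P[:2]+[.4538,.1446])/2
plan([*p,.042],135);print(p)
```

```text
((317.8043518066406, 230.07608032226562), 35.716373443603516)
[0.45563128 0.14511436 0.09      ] (array([0.45428683, 0.14354664, 0.09668067]), np.float64(0.0005607119355871753))
t24.4 pos [0.4486 0.1395 0.2056] yaw 134.9 F [ 0.5 -0.2  0.4] w 1.00 ff 0 q1 -0.11 q7 1.63
5 x [0.0, -0.0002, -0.0003] [-0.0016, -0.0001, 0.0327] |w|0.033 unturned tool delta [-0.0083 -0.0005  0.1636]
[0.45471564 0.14485718]
```

```bash
python3 -m inch '[0,0,0,-0.0086,-0.0005,0.01,1, 0,0,0,0,0,0.035,1, 0,0,0,0,0,0.035,1, 0,0,0,0,0,0.03,1, 0,0,0,0,0,0.03,1, 0,0,0,0,0,0.017,1, 0,0,0,0,0,0.006,1, 0,0,0,0,0,0,1, 0,0,0,0,0,0,1]'; python3 -m inch '[0,0,0,0,0,0,0, 0,0,0,0,0,0,-0.1, 0,0,0,0,0,0,-0.1, 0,0,0,0,0,0,-0.1, 0,0,0,0,0,0,-0.1, 0,0,0,0,0,-0.03,-0.1, 0,0,0,0,0,-0.035,-0.1, 0,0,0,0,0,-0.035,-0.1, 0,0,0,0,0,-0.02,-0.1, 0,0,0,0,0,0,-0.1]' 50;  python3 - <<'E'
from h import *
plan([.52,-.27,.17],45)
E
```

```text
clock: 25.13
eef_pos: [0.4549, 0.146, 0.043]
orientation: [-0.0, -0.382, 0.924, 0.0]
contact_force: [0.1, 0.3, 0.0]
width: 0.996
finger_force: 0.0
clock: 25.97
eef_pos: [0.4559, 0.1464, 0.1665]
orientation: [0.002, -0.382, 0.924, -0.0]
contact_force: [0.0, 0.2, -2.0]
width: 0.566
finger_force: 54.4
t26.0 pos [0.4559 0.1464 0.1665] yaw 135.0 F [ 0.   0.2 -2. ] w 0.57 ff 54 q1 -0.14 q7 1.57
15 x [0.0001, 0.0003, 0.1047] [-0.0031, -0.031, -0.0002] |w|0.031 unturned tool delta [ 0.249  -0.3399 -0.0038]
```

```bash
python3 -m inch '[0,0,0,0.0208,-0.0283,0,-0.1, 0,0,0,0.0208,-0.0283,0,-0.1, 0,0,0,0.0208,-0.0283,0,-0.1, 0,0,0,0.0208,-0.0283,0,-0.1, 0,0,0,0.0208,-0.0283,0,-0.1, 0,0,0,0.0208,-0.0283,0,-0.1, 0,0,0,0.0208,-0.0283,0,-0.1, 0,0,0,0.0208,-0.0283,0,-0.1, 0,0,0,0.0208,-0.0283,0,-0.1, 0,0,0,0.0208,-0.0283,0,-0.1, 0,0,0,0.0208,-0.0283,0,-0.1, 0,0,0,0.0208,-0.0283,0,-0.1]'; python3 -m inch '[0,0,0.105,0,0,0,-0.1, 0,0,0.105,0,0,0,-0.1, 0,0,0.105,0,0,0,-0.1, 0,0,0.105,0,0,0,-0.1, 0,0,0.105,0,0,0,-0.1, 0,0,0.105,0,0,0,-0.1, 0,0,0.105,0,0,0,-0.1, 0,0,0.105,0,0,0,-0.1, 0,0,0.105,0,0,0,-0.1, 0,0,0.105,0,0,0,-0.1, 0,0,0.105,0,0,0,-0.1, 0,0,0.105,0,0,0,-0.1, 0,0,0.105,0,0,0,-0.1, 0,0,0.105,0,0,0,-0.1, 0,0,0.105,0,0,0,-0.1, 0,0,0,0,0,0,-0.1]';  python3 - <<'E'
from h import *
plan([.5375,-.2955,.15],45)
E
```

```text
clock: 26.97
eef_pos: [0.5178, -0.2726, 0.1622]
orientation: [-0.001, -0.383, 0.924, 0.0]
contact_force: [0.4, 0.1, -2.2]
width: 0.561
finger_force: 54.2
clock: 28.3
eef_pos: [0.518, -0.2704, 0.1622]
orientation: [-0.001, 0.387, 0.922, -0.001]
contact_force: [0.4, 0.4, -3.0]
width: 0.562
finger_force: 54.3
t28.3 pos [ 0.518  -0.2704  0.1622] yaw 44.5 F [ 0.4  0.4 -3. ] w 0.56 ff 54 q1 0.45 q7 1.16
1 x [-0.0018, -0.001, -0.0095] [-0.0315, -0.0036, 0.0122] |w|0.034 unturned tool delta [-0.0315 -0.0036  0.0122]
```

```bash
python3 -m inch '[-0.0018,-0.001,-0.0095,-0.0107,-0.0013,0.004,-0.1, 0,0,0,-0.0107,-0.0013,0.004,-0.1, 0,0,0,-0.0107,-0.0013,0.004,-0.1, 0,0,0,0,0,0,-0.1, 0,0,0,0,0,0.02,-0.1, 0,0,0,0,0,0.025,-0.1, 0,0,0,0,0,0.025,-0.1, 0,0,0,0,0,0.02,-0.1, 0,0,0,0,0,0.005,-0.1, 0,0,0,0,0,0,-0.1, 0,0,0,0,0,0,-0.1]'
python3 - <<'E'
from h import *
plan([.538,-.296,.048],45)
E
```

```text
clock: 29.22
eef_pos: [0.5386, -0.296, 0.0567]
orientation: [0.001, 0.38, 0.925, 0.0]
contact_force: [-0.3, -0.0, -1.9]
width: 0.563
finger_force: 54.3
t29.2 pos [ 0.5386 -0.296   0.0567] yaw 45.4 F [-0.3 -0.  -1.9] w 0.56 ff 54 q1 0.48 q7 1.18
1 x [0.0011, 0.0012, 0.0064] [0.0004, -0.0004, 0.0087] |w|0.009 unturned tool delta [ 0.0004 -0.0004  0.0087]
```

```bash
python3 -m inch '[0,0,0,0,0,0.005,-0.1, 0,0,0,0,0,0.003,-0.1, 0,0,0,0,0,0.001,-0.1, 0,0,0,0,0,0,-0.1]'; python3 -m inch '[0,0,0,0,0,0,0.45, 0,0,0,0,0,0,0.45, 0,0,0,0,0,0,0.45, 0,0,0,0,0,0,0.45, 0,0,0,0,0,-0.025,0.45, 0,0,0,0,0,-0.035,0.45, 0,0,0,0,0,-0.035,0.45, 0,0,0,0,0,-0.035,0.45, 0,0,0,0,0,-0.035,0.45, 0,0,0,0.035,0,-0.02,0.45, 0,0,0,0.035,0,0,0.45, 0,0,0,0.035,0,0,0.45, 0,0,0,0.035,0,0,0.45, 0,0,0,0.035,0,0,0.45,  0,0,0,0.035,0,0,0.45,  0,0,0,0,0,0,0.45]';python3 - <<'E'
from h import *
t=snap("top","top11"); s=snap("side","side11")
a=cv2.resize(t["color"][180:330,140:520,::-1],(790,312)); b=cv2.resize(s["color"][200:350,225:415,::-1],(365,288))
H=np.zeros((600,790,3),np.uint8);H[:312]=a;H[312:,:365]=b
cv2.imwrite("pics/m11.png",H); plan([.5,0,.3],0)
E
```

```text
clock: 29.55
eef_pos: [0.5395, -0.2965, 0.0488]
orientation: [0.002, 0.38, 0.925, 0.0]
contact_force: [-2.4, 2.5, 21.4]
width: 0.562
finger_force: 56.6
clock: 30.88
eef_pos: [0.3849, -0.1448, 0.2321]
orientation: [-0.001, 0.379, 0.925, 0.0]
contact_force: [-0.2, -0.8, -1.0]
width: 0.727
finger_force: 0.0
t31.0 pos [ 0.3888 -0.1479  0.2322] yaw 45.4 F [ 0.3 -1.1  0.5] w 0.73 ff 0 q1 0.33 q7 1.03
8 x [0.0002, 0.0001, 0.099] [0.011, 0.0211, -0.0085] |w|0.025 unturned tool delta [ 0.0247  0.1835 -0.0676]
```

View pics/m11.png

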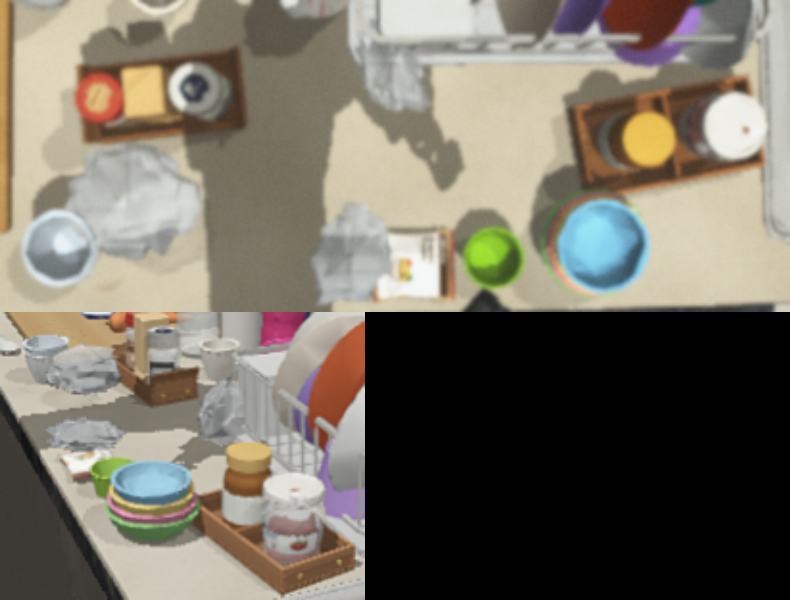

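Both kits are in place and upright: red lid, block and white lid in a row, with honey and jam one per bay. The cup is unmoved and the gripper is clear, so I'm handing in.

```bash
python3 -c "
from rig import robot
print(robot.close_job())"
```

```text
the job is handed in; nothing more can be done
None
```

I made up both kits and handed the job in at about 31 s on the robot's clock: both spice jars with the filler block seated between them, and honey and jam one in each bay, all upright and let go, with the storage jar and green cup left untouched.

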